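Build up two V-block supports to one height and lay the shaft in them

TASK

Set the shaft up level on the two bolted-down stands: first put the thick packing block on the low stand and the thin packing block on the high stand, then a V-block, groove up, on each packing block, all centred and square over the stands so that the two grooves line up. Last lay the shaft in both grooves, roughly centred between the stands, let go, and leave the oil can, the screw tin and the tape measure where they are.

Things in the scene. Friction and masses are not known exactly. Their poses are not given: they have to be found in the camera images.
- stand_low: The lower of two fixed dark steel stands, top face 25 mm above the bench. The shaft is to run along its y. Foot 70 mm (x) by 100 mm (y) by 8 mm with four screws; pedestal top 60 mm (x) by 70 mm (y). Origin: centre of the underside, on the bench, z up; the stands are 155 to 165 mm apart along their common y direction.
- stand_high: The higher of two fixed dark steel stands, top face 45 mm above the bench. The shaft is to run along its y. Foot 70 mm (x) by 100 mm (y) by 8 mm with four screws; pedestal top 60 mm (x) by 70 mm (y). Origin: centre of the underside, on the bench, z up; the stands are 155 to 165 mm apart along their common y direction.
- packer_thick: Thick plain aluminium packing block, loose, 50 mm along x, 70 mm along y, 45 mm high, 0.36 kg, two dark hole ends on top. Origin: centre of the underside, z up. Belongs on the low stand (25 + 45 = 70 mm).
- packer_thin: Thin plain aluminium packing block, loose, 50 mm along x, 70 mm along y, 25 mm high, 0.22 kg, two dark hole ends on top. Origin: centre of the underside, z up. Belongs on the high stand (45 + 25 = 70 mm).
- vblock_a: One of two identical loose steel V-blocks (interchangeable), 54 mm (x) by 50 mm (y) by 38 mm high, 0.4 kg. 90 degree V groove in the top along y: 44 mm wide at the top, its bottom edge 16 mm above the underside. The shaft seated in it has its axis 31.6 mm above the underside. Origin: centre of the underside, z up, groove up at the start. Grip over the 54 mm.
- vblock_b: The other of two identical loose steel V-blocks (interchangeable), 54 mm (x) by 50 mm (y) by 38 mm high, 0.4 kg. 90 degree V groove in the top along y: 44 mm wide at the top, its bottom edge 16 mm above the underside. The shaft seated in it has its axis 31.6 mm above the underside. Origin: centre of the underside, z up, groove up at the start. Grip over the 54 mm.
- shaft: Round steel shaft lying loose on the bench, 22 mm diameter over its middle 210 mm, 240 mm long in all with a 16 mm stub 15 mm long at each end, 0.45 kg. Origin: the middle of its axis (11 mm above what it lies on); its y axis is the shaft's axis. It can roll when pushed. A tall tool chest stands behind the stands, to the right (x > 0.6 m, y < -0.1 m).
- oiler: Bystander: metal pump oil can with a spout, 62 mm diameter, 140 mm high. Origin: centre of the underside. Leave it.
- tin: Bystander: open round tin with screws, 81 mm diameter, 36 mm high. Origin: centre of the underside. Leave it.
- measure: Bystander: yellow tape measure, 36 x 82 x 63 mm. Origin: centre of the underside. Leave it. It lies left of the fixed bench vise (tall; about x 0.28 to 0.48 m, y 0.04 to 0.20 m), which must be kept clear of.
Mind the look-alikes: they are no part of the job. Leave any green look-alike of the vblock_b alone.

How it is judged:
By the outcome, as a careful person would: the job done as asked, in the order asked, and still so for the second after the job is handed in, with the robot touching nothing.
It also fails if it takes over 134 s, if anything falls off the work surface, if the arm or the gripper's body presses on something with over 40 N, if the wrist force passes 120 N, or if a joint passes its speed limit or range.

ROBOT

A 6-joint arm with a two-finger parallel gripper is mounted at the origin on a cart in front of the work surface, level with it; the furniture and walls round the work are solid. World frame = base frame: x ahead of the robot, y to its left, z up, the work surface at z = 0. Lengths are in m, angles in rad, forces in N, time in s.
With the tool pointing down it reaches from about 0.3 to 0.85 m from the base axis. Payload 4.2 kg.
Tool frame: the origin (TCP) lies at the very end of the fingers, on their centre line; the grasp point (between the pads) lies 19 mm behind it (ctrl.hold_point_z is the distance from the TCP to the grasp point, in m); z points along the fingers, y is the line along which they close (so a half turn about z gives the same grasp; the last joint's range is limited). The gripper opens to 91 mm and grips with 3 to 60 N. Pads are 32 mm wide; open, the fingers measure 118 mm over their backs; the gripper's body (76 mm by 178 mm) begins 60 mm behind the grasp point.
Start: joints at [1.186, 0.32, 1.565, -0, 1.257, -0.02], TCP at [0.205, 0.537, 0.214] pointing down, gripper open.
Joint ranges: [-3.11, 3.11], [-0.84, 2.01], [0.21, 2.61], [-1.34, 4.49], [0.05, 2.63], [-2.56, 2.56]. Speed limits (rad/s): [2.57, 2.57, 3.14, 3.14, 3.14, 3.14].

INTERFACE

Orientations are given as [roll, pitch, yaw] about the fixed x, y, z axes, in that order (R = Rz(yaw) Ry(pitch) Rx(roll)).
In Python, from workcell import ctrl gives the robot as it stands. The module is installed in compiled form; this text tells all that it offers.
- The arm moves only by the tool carry_out, never from a script. Its arguments are lists of equal length, an entry for each row: "translation": the shift along the tool's x, y, z in mm, a list of three; "twist": the turn, a rotation vector about the tool's x, y, z in degrees, a list of three; "gripper": the opening, from 0 (shut) to 1 (fully open). In form: {"translation": [[x, y, z], ...], "twist": [[rx, ry, rz], ...], "gripper": [gripper, ...]}. A call has 1 to 12 rows; each row shifts and turns the commanded pose from where the row before left it, along the tool's axes as they then stand; what a row does not reach is not made up. A row lasts 1/12 s, in which the tool goes at most 41.7 mm and 7.16 degrees, less where a joint would pass 70% of its speed; a pose out of reach is approached as far as the arm can. A call is refused whole if a number of a shift passes 41.7 or a number of a turn 7.16, either way. A call with a gripper value outside its range is refused whole. The fingers move at their own pace and stop on an object; "force" is the grip in N (left out, the last holds). Time passes only in rows, so rows that do not move let the fingers close. It gives the time, the measured TCP pose, the force, the opening and the grip force at its end, in the units of the state.
- ctrl.state(): the state, without advancing time (a new reading comes with each control period).
- ctrl.camera(name): name is "side" or "top"; returns (picture, depth): 384x512x3 uint8, blue, green, red; 384x512 float32, m along the optical axis (not along the pixel's ray), 0 where there is no reading.
- ctrl.camera_params(name): a dict with "vertical_fov" (degrees; the focal length in pixels is half the picture's height over the tangent of half this angle, whatever the lens; pixels are square), "cx", "cy" (the principal point, pixels), "k1" (the pictures are not rectified: a ray, as slopes to the right and down, at radius r is drawn at 1 + k1 r^2 times it, then the intrinsics apply), "T" (4x4, takes a point from camera to world coordinates). Camera axes: x right, y down, z forward; pixel columns grow to the right and rows downward; lengths in m; the calibration is good to about 2 mm. A picture is of the moment at which its call begins. camera_params takes no time and is no camera call.
- ctrl.finish_job(): hands the job in; it is judged then, once.
The state is a dict: "time": time; "joints": joint angles; "dq": joint speeds; "tau": joint torques, N m; "position": TCP position; "tool_rot": TCP orientation; "wrist_force": force on the tool from outside, world axes, zero at the start; "wrist_torque": the same for the moment, N m; "finger_gap": finger opening in m; "gripper_force": force on a finger pad.
Only numpy, scipy, OpenCV 4.12 (cv2) and the standard library are available. Lean on these libraries where they do the work, as an engineer would, in place of code of your own. Each camera call takes 0.05 s, during which the arm holds its last target. There are 200 camera calls.

## Working session

There is one attempt and no reset: what is moved stays moved. The work goes in short steps, Python scripts to look and compute and a tool call to move; the robot and the scene stay as the last step left them, time stands still between calls to the robot, and variables do not carry over. Pictures are saved under pics/ and viewed, at most 14 in all, crops included, and the job is handed in when it is done.

Besides the shell and the picture viewer there is one more tool, called after "Emit:" as name(argument=value, ...), one argument or row to a line, values as JSON. carry_out: Moves the arm, as the interface text tells. Its arguments: {"type":"object","properties":{"translation":{"type":"array","items":{"type":"array","items":{"type":"number"}}},"twist":{"type":"array","items":{"type":"array","items":{"type":"number"}}},"gripper":{"type":"array","items":{"type":"number"}},"force":{"type":"number"}},"required":["translation","twist","gripper"]}

```bash
mkdir -p pics; cat > h.py <<'E'
import numpy as np, cv2
from workcell import ctrl
def cam(n):
    p=ctrl.camera_params(n); im,d=ctrl.camera(n)
    return p,im,d
def world(p,d):
    H,W=d.shape; f=H/2/np.tan(np.radians(p['vertical_fov'])/2)
    K=np.array([[f,0,p['cx']],[0,f,p['cy']],[0,0,1.]])
    uv=np.stack(np.meshgrid(np.arange(W),np.arange(H)),-1).reshape(-1,1,2).astype(np.float64)
    s=cv2.undistortPoints(uv,K,np.array([p['k1'],0,0,0.])).reshape(H,W,2)
    P=np.concatenate([s*d[...,None],d[...,None]],-1)
    return P@p['T'][:3,:3].T+p['T'][:3,3]
E
python3 - <<'E'
from h import *
for n in('top','side'):
    p,im,d=cam(n); cv2.imwrite(f'pics/{n}0.png',cv2.resize(im,(800,600),interpolation=cv2.INTER_CUBIC))
    np.savez(f'{n}0.npz',im=im,d=d,T=p['T']); print(n,p)
print(ctrl.state())
E
```

```text
top {'vertical_fov': 53.91448683715754, 'cx': 254.7177725326519, 'cy': 190.03120999429368, 'k1': -0.09588937551484684, 'T': array([[-0.02159728, -0.98474558,  0.17265488,  0.30835234],
       [-0.99962564,  0.02417124,  0.01281934,  0.01392989],
       [-0.01679708, -0.17231338, -0.98489896,  1.17055621],
       [ 0.        ,  0.        ,  0.        ,  1.        ]])}
side {'vertical_fov': 49.1587241357219, 'cx': 252.0619333755412, 'cy': 188.8713996676149, 'k1': -0.06821801048906938, 'T': array([[ 0.62643454,  0.66157298, -0.41219045,  1.08953862],
       [ 0.77947029, -0.53331911,  0.32862866, -0.44372974],
       [-0.0024172 , -0.52715455, -0.84976599,  1.24787353],
       [ 0.        ,  0.        ,  0.        ,  1.        ]])}
{'time': 0.1, 'joints': array([ 1.18604997e+00,  3.20196760e-01,  1.56555557e+00,  1.76180217e-06,
        1.25738790e+00, -1.99807044e-02]), 'dq': array([-0.00154006, -0.0025765 , -0.00316187, -0.00015497, -0.00234855,
       -0.00160411]), 'tau': array([-7.56268237e-04, -4.13336957e+01, -2.32509184e+01,  7.27550942e-02,
        4.23141033e-02, -4.64608047e-05]), 'position': array([0.20493872, 0.53675475, 0.21322284]), 'tool_rot': array([-3.14004542e+00, -3.25944905e-05,  2.77682643e+00]), 'wrist_force': array([ 0.1326383 ,  0.0798688 , -0.98070873]), 'wrist_torque': array([ 0.00523186, -0.0096626 , -0.01454682]), 'gripper_force': 0.0, 'finger_gap': 0.09110785514740331}
```

View pics/top0.png

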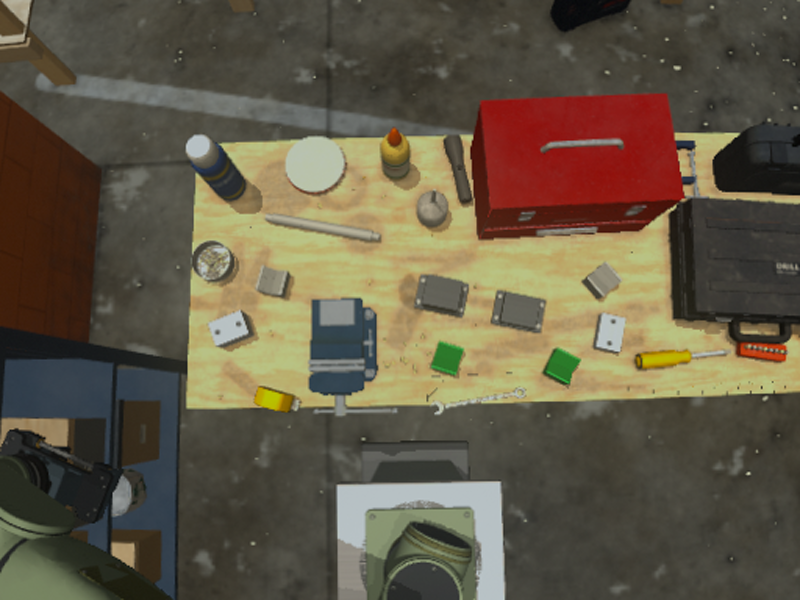

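View pics/side0.png

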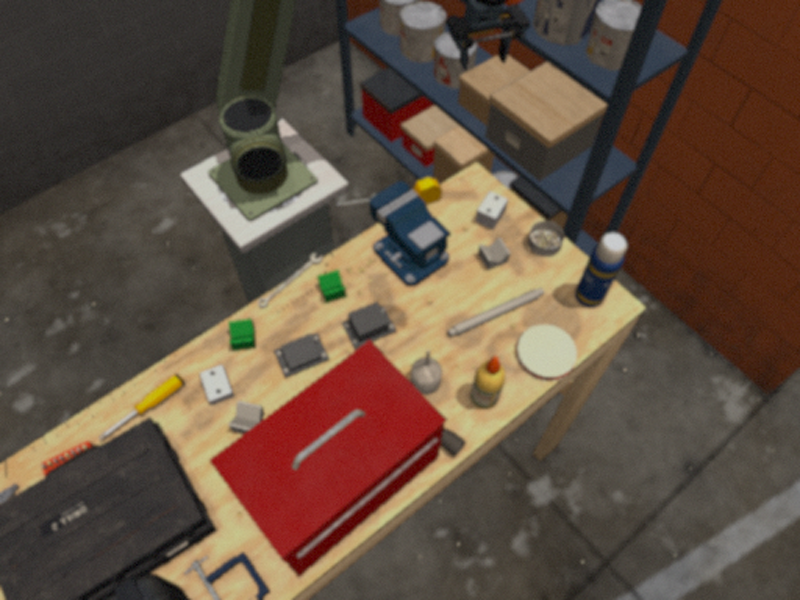

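The top view (800x600 scale) shows:
- **Stands:** (441,295) and (518,311).
- **Packing blocks:** (230,328) and (609,332).
- **Grey V-blocks:** (272,281) and (602,280).
- **Green look-alikes, not to be touched:** (447,359) and (561,366).
- **Shaft:** (322,227).
- **Bystanders:** tin (213,261), oil can (432,209), tape (275,399), and the vise at (340,345).

Next I'll measure from the depth of both cameras.

```bash
cat > seg.py <<'E'
from h import *
C={'standL?':(441,295),'standR?':(518,311),'packL':(230,328),'packR':(609,332),'vL':(272,281),'vR':(602,280),'shaft':(322,227)}
def near(P,c,r,zlo,zhi=0.25):
    return P[(np.linalg.norm(P[...,:2]-c[:2],axis=-1)<r)&(P[...,2]>zlo)&(P[...,2]<zhi)]
def rect(Q):
    (cx,cy),(w,h),a=cv2.minAreaRect((Q[:,:2]*1000).astype(np.float32))
    if w>h: w,h,a=h,w,a+90   # long side h at angle a+90
    return np.round([cx,cy,w,h,(a+90+90)%180-90],1)
E
python3 - <<'E'
from seg import *
pt=ctrl.camera_params('top');ps=ctrl.camera_params('side')
T=np.load('top0.npz');S=np.load('side0.npz')
PT=world(pt,T['d']);PS=world(ps,S['d'])
for n,P in(('top',PT),('side',PS)):
    m=(P[...,0]>.3)&(P[...,0]<.7)&(abs(P[...,1])<.35)&(abs(P[...,2])<.03); Q=P[m]
    h=np.histogram(Q[:,2],np.arange(-.02,.02,.001));print(n,'bench z',h[1][h[0].argmax()])
for k,(u,v) in C.items():
    c=PT[int(v*.64),int(u*.64)]
    print(k,np.round(c,3))
    for n,P in(('top',PT),('side',PS)):
        r=.15 if k=='shaft' else .052
        Q=near(P,c,r,.008)
        if len(Q)<10: print(n,'few');continue
        zt=np.percentile(Q[:,2],85)
        Qt=Q[Q[:,2]>zt-.006] if k!='shaft' else Q
        print('  ',n,len(Qt),'ztop %.4f'%np.median(Qt[:,2]),rect(Qt),'mean',np.round(Qt.mean(0)*1000,1))
E
```

```text
top bench z 1.734723475976807e-17
side bench z -0.0009999999999999835
standL? [ 0.51  -0.054  0.044]
   top 442 ztop 0.0452 [512.9 -56.2  61.   69.7  76.7] mean [512.1 -56.   45.2]
   side 332 ztop 0.0442 [514.4 -54.3  61.3  70.7  76.4] mean [515.2 -54.8  44.3]
standR? [ 0.476 -0.205  0.023]
   top 410 ztop 0.0255 [ 478.2 -209.7   57.    70.5   77.3] mean [ 477.5 -209.7   25.7]
   side 332 ztop 0.0245 [ 479.1 -207.4   62.4   70.7   76.2] mean [ 479.1 -208.    24.8]
packL [0.455 0.358 0.044]
   top 366 ztop 0.0453 [454.4 362.   52.   71.6 -69.4] mean [454.3 361.7  45.4]
   side 186 ztop 0.0422 [453.3 361.8  49.7  73.7 -69.2] mean [454.1 359.6  42.5]
packR [ 0.43  -0.382  0.026]
   top 350 ztop 0.0262 [ 430.  -386.6   49.3   71.3  -14.8] mean [ 429.4 -386.1   26.2]
   side 304 ztop 0.0238 [ 428.8 -386.5   50.7   72.3  -14.2] mean [ 430.5 -386.3   23.9]
vL [0.552 0.281 0.019]
   top 127 ztop 0.0358 [547.4 279.   49.7  54.5  75.8] mean [546.9 282.1  35.6]
   side 98 ztop 0.0351 [546.1 279.7  51.8  58.   76.6] mean [548.2 281.3  35.1]
vR [ 0.535 -0.379  0.021]
   top 139 ztop 0.0363 [ 532.9 -378.3   50.    56.5  -50.9] mean [ 532.1 -379.    36.3]
   side 133 ztop 0.0337 [ 534.  -377.9   52.4   55.3  -53.9] mean [ 532.  -376.    34.3]
shaft [0.659 0.181 0.019]
   top 1236 ztop 0.0169 [668.6 175.8 243.7 278.9  -1.5] mean [703.1 198.2  18. ]
   side 1100 ztop 0.0155 [6.708e+02 1.719e+02 2.578e+02 2.767e+02 3.000e-01] mean [707.  198.8  16.7]
```

```bash
python3 - <<'E'
from seg import *
pt=ctrl.camera_params('top');ps=ctrl.camera_params('side')
T=np.load('top0.npz');S=np.load('side0.npz')
PT=world(pt,T['d']);PS=world(ps,S['d'])
im=T['im']
def crop(k,r=26):
    u,v=[int(x*.64) for x in C[k]]; return cv2.resize(im[v-r:v+r,u-r:u+r],(260,260),interpolation=cv2.INTER_CUBIC)
sd=S['im']
def scrop(u,v,r=26):
    u,v=int(u*.64),int(v*.64); return cv2.resize(sd[v-r:v+r,u-r:u+r],(260,260),interpolation=cv2.INTER_CUBIC)
a=np.hstack([crop('packL'),crop('vL'),crop('vR')]);b=np.hstack([crop('packR'),scrop(494,250),scrop(247,415)])
cv2.imwrite('pics/crop1.png',np.vstack([a,b]))
for n,P in(('top',PT),('side',PS)):
    Q=P[(P[...,2]>.006)&(P[...,2]<.03)&(P[...,0]>.58)&(P[...,0]<.70)&(P[...,1]>.03)&(P[...,1]<.32)]
    # shaft line by robust fit
    best=None
    rng=np.random.default_rng(0)
    for _ in range(500):
        i,j=rng.integers(len(Q),size=2); d=Q[j,:2]-Q[i,:2]; L=np.linalg.norm(d)
        if L<.08: continue
        d/=L; nn=np.array([-d[1],d[0]]); m=abs((Q[:,:2]-Q[i,:2])@nn)<.010
        if best is None or m.sum()>best.sum(): best=m
    print('shaft',n,len(Q),best.sum(),rect(Q[best]),'zmax',np.percentile(Q[best][:,2],[50,95]))
    for nm,(x0,x1,y0,y1) in {'chest':(.5,.9,-.5,-.08),'vise':(.2,.52,.03,.24),'oiler':(.55,.72,-.09,.04),'tin':(.52,.65,.33,.48),'measure':(.25,.4,.22,.36)}.items():
        q=P[(P[...,0]>x0)&(P[...,0]<x1)&(P[...,1]>y0)&(P[...,1]<y1)&(P[...,2]>(.06 if nm in('chest','vise') else .02))&(P[...,2]<.5)]
        if len(q): print(n,nm,len(q),'min',np.round(np.percentile(q,.5,axis=0),3),'max',np.round(np.percentile(q,99.5,axis=0),3))
E
```

```text
shaft top 495 455 [658.  172.3  19.9 281.5  76.9] zmax [0.01962286 0.02458644]
top chest 10602 min [ 0.628 -0.471  0.063] max [ 0.837 -0.129  0.233]
top vise 2270 min [0.288 0.042 0.071] max [0.491 0.187 0.149]
top oiler 357 min [ 0.656 -0.072  0.021] max [ 0.714 -0.013  0.138]
top tin 167 min [0.552 0.365 0.02 ] max [0.633 0.445 0.04 ]
top measure 298 min [0.292 0.237 0.021] max [0.34  0.306 0.066]
shaft side 409 379 [660.2 170.1  19.5 264.9  78.5] zmax [0.01824959 0.02413291]
side chest 11460 min [ 0.633 -0.47   0.067] max [ 0.842 -0.13   0.232]
side vise 1638 min [0.289 0.044 0.062] max [0.495 0.189 0.149]
side oiler 364 min [ 0.55  -0.071  0.021] max [ 0.718 -0.012  0.139]
side tin 130 min [0.553 0.365 0.02 ] max [0.634 0.446 0.038]
side measure 168 min [0.297 0.247 0.022] max [0.341 0.306 0.065]
```

View pics/crop1.png

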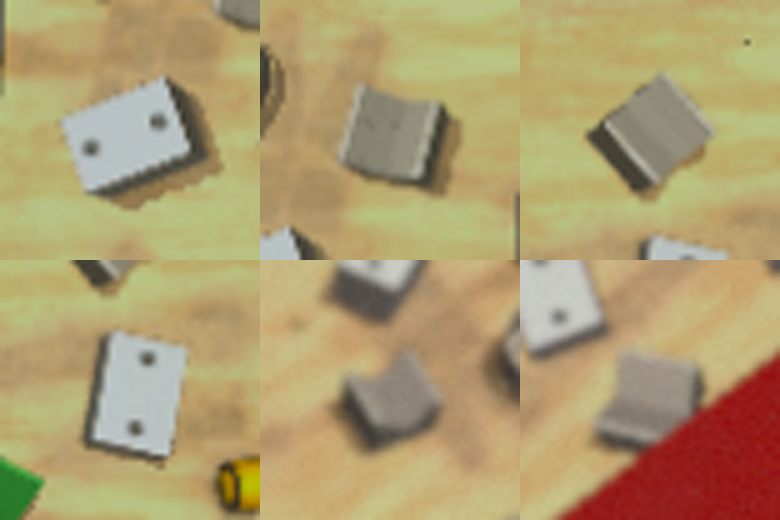

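The crops show two plain packing blocks, each with two hole ends, and two grey V-blocks with the groove up. The left V-block's groove runs at about -14° and the right one's at about 38°. The green ones I leave alone. The left packing block measures 45 mm (thick) and the right one 25 mm (thin). The high stand is the left one at (0.5135,-0.055) and the low stand is the right one at (0.4785,-0.2085).

```bash
cat > plan.py <<'E'
import sys, numpy as np
from scipy.spatial.transform import Rotation as R
from workcell import ctrl
# usage: plan.py x y z yawdeg  [x y z yaw ...]  (mm) waypoints, linear, from measured pose
s=ctrl.state(); p=s['position']*1000; r=R.from_euler('xyz',s['tool_rot'])
print('t %.2f p %s yaw %.2f gap %.1f F %s q %s'%(s['time'],np.round(p,1),np.degrees(s['tool_rot'][2]),s['finger_gap']*1000,np.round(s['wrist_force'],1),np.round(s['joints'],2)))
a=np.array(sys.argv[1:],float).reshape(-1,4)
for x,y,z,w in a:
    t=np.array([x,y,z]); rt=R.from_euler('xyz',[180,0,w],degrees=True)
    rv=(r.inv()*rt).as_rotvec(degrees=True); d=t-p
    n=max(int(np.ceil(max(np.linalg.norm(d)/36,np.linalg.norm(rv)/6.5))),1)
    st=R.from_rotvec(rv/n,degrees=True)
    T=[]
    for i in range(n):
        T.append(np.round(r.inv().apply(d/n),1).tolist()); r=r*st
    print('n',n,'trans',T,'twist',np.round(rv/n,2).tolist())
    p,r=t,rt
E
python3 plan.py 454 362 215 110.6 454 362 60 110.6 454 362 6 110.6
```

```text
t 0.10 p [204.9 536.8 213.2] yaw 159.10 gap 91.1 F [ 0.1  0.1 -1. ] q [ 1.19  0.32  1.57  0.    1.26 -0.02]
n 9 trans [[-32.8, -8.3, -0.2], [-33.4, -5.2, -0.2], [-33.7, -2.0, -0.2], [-33.8, 1.2, -0.2], [-33.5, 4.4, -0.2], [-33.0, 7.5, -0.2], [-32.1, 10.5, -0.2], [-31.0, 13.5, -0.2], [-29.6, 16.4, -0.2]] twist [-0.01, 0.0, 5.39]
n 5 trans [[0.0, -0.0, 31.0], [0.0, -0.0, 31.0], [0.0, -0.0, 31.0], [0.0, -0.0, 31.0], [0.0, -0.0, 31.0]] twist [0.0, 0.0, 0.0]
n 2 trans [[0.0, -0.0, 27.0], [0.0, -0.0, 27.0]] twist [0.0, 0.0, 0.0]
```

Emit:
carry_out(
  translation=[
    [-32.8, -8.3, 0],
    [-33.4, -5.2, 0],
    [-33.7, -2, 0],
    [-33.8, 1.2, 0],
    [-33.5, 4.4, 0],
    [-33, 7.5, 0],
    [-32.1, 10.5, 0],
    [-31, 13.5, 0],
    [-29.6, 16.4, 0],
    [0, 0, 30],
    [0, 0, 30],
    [0, 0, 30],
  ],
  twist=[
    [0, 0, 5.4],
    [0, 0, 5.4],
    [0, 0, 5.4],
    [0, 0, 5.4],
    [0, 0, 5.4],
    [0, 0, 5.4],
    [0, 0, 5.4],
    [0, 0, 5.4],
    [0, 0, 5.4],
    [0, 0, 0],
    [0, 0, 0],
    [0, 0, 0],
  ],
  gripper=[1, 1, 1, 1, 1, 1, 1, 1, 1, 1, 1, 1],
  force=30,
)

```text
time: 1.1
position: [0.4547, 0.3615, 0.1229]
tool_rot: [3.141, -0.0, 1.927]
wrist_force: [-0.1, -0.4, -0.8]
finger_gap: 0.0912
gripper_force: 0.0
```

```bash
python3 plan.py 454 362 6 110.6
```

```text
t 1.10 p [454.7 361.5 122.9] yaw 110.40 gap 91.2 F [-0.1 -0.4 -0.8] q [0.65 0.4  1.69 0.   1.06 0.3 ]
n 4 trans [[0.2, -0.1, 29.2], [0.2, -0.1, 29.2], [0.2, -0.1, 29.2], [0.2, -0.1, 29.2]] twist [0.01, -0.01, -0.05]
```

Emit:
carry_out(
  translation=[
    [0, 0, 29],
    [0, 0, 29],
    [0, 0, 29],
    [0, 0, 29],
    [0, 0, 0],
    [0, 0, 0],
    [0, 0, 0],
    [0, 0, 0],
    [0, 0, 0],
    [0, 0, 0],
  ],
  twist=[
    [0, 0, 0],
    [0, 0, 0],
    [0, 0, 0],
    [0, 0, 0],
    [0, 0, 0],
    [0, 0, 0],
    [0, 0, 0],
    [0, 0, 0],
    [0, 0, 0],
    [0, 0, 0],
  ],
  gripper=[1, 1, 1, 1, 0, 0, 0, 0, 0, 0],
)

```text
time: 1.93
position: [0.4548, 0.3628, 0.0095]
tool_rot: [3.139, -0.001, 1.929]
wrist_force: [0.2, 0.2, -0.2]
finger_gap: 0.0538
gripper_force: 0.0
```

```bash
python3 plan.py 454.5 362 220 110.6 478.5 -208 220 76.8 478.5 -208 40 76.8
```

```text
t 1.93 p [454.8 362.8   9.5] yaw 110.50 gap 53.8 F [ 0.2  0.2 -0.2] q [0.65 0.53 1.81 0.   0.8  0.3 ]
n 6 trans [[-0.1, 0.0, -35.1], [-0.1, -0.0, -35.1], [-0.1, -0.0, -35.1], [-0.1, -0.0, -35.1], [-0.1, -0.1, -35.1], [-0.1, -0.1, -35.1]] twist [0.03, -0.01, -0.02]
n 16 trans [[-33.9, -11.1, -0.0], [-34.3, -9.9, -0.0], [-34.6, -8.6, -0.0], [-34.9, -7.3, -0.0], [-35.1, -6.0, -0.0], [-35.3, -4.7, -0.0], [-35.5, -3.4, -0.0], [-35.6, -2.1, -0.0], [-35.6, -0.8, -0.0], [-35.7, 0.5, 0.0], [-35.6, 1.8, 0.0], [-35.5, 3.1, 0.0], [-35.4, 4.4, 0.0], [-35.2, 5.7, 0.0], [-35.0, 7.0, 0.0], [-34.7, 8.3, 0.0]] twist [0.0, -0.0, 2.11]
n 5 trans [[0.0, -0.0, 36.0], [0.0, -0.0, 36.0], [0.0, -0.0, 36.0], [0.0, -0.0, 36.0], [0.0, -0.0, 36.0]] twist [0.0, 0.0, 0.0]
```

Emit:
carry_out(
  translation=[
    [0, 0, 0],
    [0, 0, 0],
    [0, 0, 0],
    [0, 0, 0],
  ],
  twist=[
    [0, 0, 0],
    [0, 0, 0],
    [0, 0, 0],
    [0, 0, 0],
  ],
  gripper=[0, 0, 0, 0],
)

```text
time: 2.27
position: [0.4543, 0.3625, 0.0092]
tool_rot: [3.14, -0.001, 1.929]
wrist_force: [-0.9, -0.7, 6.3]
finger_gap: 0.0499
gripper_force: 30.0
```

```bash
python3 plan.py 454.5 362 220 110.6 478.8 -208.5 220 76.8 
```

```text
t 2.27 p [454.3 362.5   9.2] yaw 110.50 gap 49.9 F [-0.9 -0.7  6.3] q [0.65 0.53 1.81 0.   0.8  0.3 ]
n 6 trans [[-0.1, 0.0, -35.1], [-0.1, 0.0, -35.1], [-0.1, 0.0, -35.1], [-0.1, 0.0, -35.1], [-0.1, 0.0, -35.1], [-0.1, 0.0, -35.1]] twist [0.01, -0.01, -0.02]
n 16 trans [[-33.9, -11.1, -0.0], [-34.3, -9.9, -0.0], [-34.6, -8.6, -0.0], [-34.9, -7.3, -0.0], [-35.2, -6.0, -0.0], [-35.4, -4.7, -0.0], [-35.5, -3.4, -0.0], [-35.6, -2.1, -0.0], [-35.7, -0.8, -0.0], [-35.7, 0.5, 0.0], [-35.6, 1.8, 0.0], [-35.5, 3.2, 0.0], [-35.4, 4.5, 0.0], [-35.2, 5.8, 0.0], [-35.0, 7.1, 0.0], [-34.7, 8.3, 0.0]] twist [0.0, -0.0, 2.11]
```

Emit:
carry_out(
  translation=[
    [0, 0, -35],
    [0, 0, -35],
    [0, 0, -35],
    [0, 0, -35],
    [0, 0, -35],
    [0, 0, -35],
    [-33.9, -11.1, 0],
    [-34.3, -9.9, 0],
    [-34.6, -8.6, 0],
    [-34.9, -7.3, 0],
    [-35.2, -6, 0],
    [-35.4, -4.7, 0],
  ],
  twist=[
    [0, 0, 0],
    [0, 0, 0],
    [0, 0, 0],
    [0, 0, 0],
    [0, 0, 0],
    [0, 0, 0],
    [0, 0, 2.1],
    [0, 0, 2.1],
    [0, 0, 2.1],
    [0, 0, 2.1],
    [0, 0, 2.1],
    [0, 0, 2.1],
  ],
  gripper=[0, 0, 0, 0, 0, 0, 0, 0, 0, 0, 0, 0],
)

```text
time: 3.27
position: [0.4621, 0.1465, 0.2175]
tool_rot: [-3.141, 0.0, 1.707]
wrist_force: [1.3, -0.3, -2.9]
finger_gap: 0.0497
gripper_force: 30.0
```

Emit:
carry_out(
  translation=[
    [-35.5, -3.4, 0],
    [-35.6, -2.1, 0],
    [-35.7, -0.8, 0],
    [-35.7, 0.5, 0],
    [-35.6, 1.8, 0],
    [-35.5, 3.2, 0],
    [-35.4, 4.5, 0],
    [-35.2, 5.8, 0],
    [-35, 7.1, 0],
    [-34.7, 8.3, 0],
    [0, 0, 20],
    [0, 0, 20],
  ],
  twist=[
    [0, 0, 2.1],
    [0, 0, 2.1],
    [0, 0, 2.1],
    [0, 0, 2.1],
    [0, 0, 2.1],
    [0, 0, 2.1],
    [0, 0, 2.1],
    [0, 0, 2.1],
    [0, 0, 2.1],
    [0, 0, 2.1],
    [0, 0, 0],
    [0, 0, 0],
  ],
  gripper=[0, 0, 0, 0, 0, 0, 0, 0, 0, 0, 0, 0],
)

```text
time: 4.27
position: [0.4786, -0.2106, 0.1777]
tool_rot: [3.139, 0.001, 1.338]
wrist_force: [-0.1, 1.0, -3.1]
finger_gap: 0.0499
gripper_force: 30.0
```

```bash
python3 plan.py 478.8 -208.5 60 76.8 478.8 -208.5 35 76.8
```

```text
t 4.27 p [ 478.6 -210.6  177.7] yaw 76.68 gap 49.9 F [-0.1  1.  -3.1] q [-0.44  0.26  1.74 -0.    1.13 -0.2 ]
n 4 trans [[0.5, -0.1, 29.4], [0.5, -0.1, 29.4], [0.5, -0.1, 29.4], [0.5, -0.1, 29.4]] twist [0.03, 0.01, -0.03]
n 1 trans [[0.0, -0.0, 25.0]] twist [0.0, 0.0, 0.0]
```

Emit:
carry_out(
  translation=[
    [0.5, 0, 29],
    [0.5, 0, 29],
    [0.5, 0, 29],
    [0.4, 0, 29],
    [0, 0, 16],
    [0, 0, 0],
  ],
  twist=[
    [0, 0, 0],
    [0, 0, 0],
    [0, 0, 0],
    [0, 0, 0],
    [0, 0, 0],
    [0, 0, 0],
  ],
  gripper=[0, 0, 0, 0, 0, 0],
)

```text
time: 4.77
position: [0.4754, -0.2048, 0.042]
tool_rot: [-3.132, -0.002, 1.342]
wrist_force: [-1.0, -0.0, -3.4]
finger_gap: 0.05
gripper_force: 30.0
```

```bash
python3 - <<'E'
from h import *
o=[]
for n in('top','side'):
    p,im,d=cam(n); P=world(p,d)
    m=np.argwhere((abs(P[...,0]-.478)<.06)&(abs(P[...,1]+.208)<.06)); (a,b),(c,e)=m.min(0),m.max(0)
    k=im[a-5:c+5,b-5:e+5]; o.append(cv2.resize(k,(390,390),interpolation=cv2.INTER_CUBIC))
cv2.imwrite('pics/p1.png',np.hstack(o))
E
python3 plan.py 478.8 -208.5 35 76.8
```

```text
t 4.87 p [ 478.5 -206.2   45.7] yaw 76.90 gap 49.7 F [-0.3  0.5 -2.7] q [-0.43  0.41  1.92  0.    0.82 -0.2 ]
n 1 trans [[-2.1, 0.8, 10.7]] twist [-0.07, -0.02, 0.1]
```

View pics/p1.png

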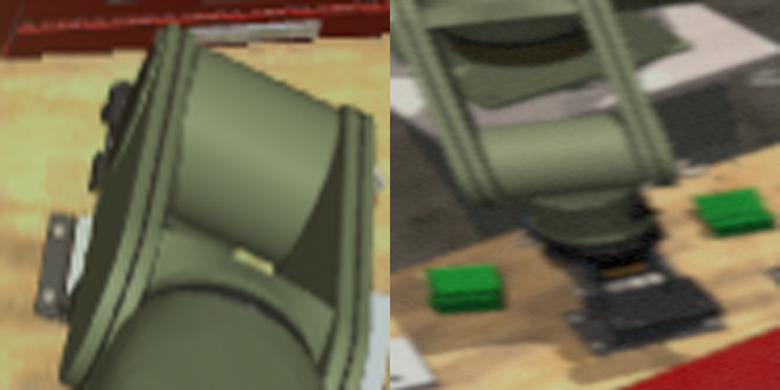

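The arm hides the packing block from both cameras, so I place by the measured TCP and check after letting go.

Emit:
carry_out(
  translation=[
    [-2, 0.6, 5],
    [0, 0, 5],
    [0, 0, 0],
    [0, 0, 0],
    [0, 0, 0],
  ],
  twist=[
    [0, 0, 0],
    [0, 0, 0],
    [0, 0, 0],
    [0, 0, 0],
    [0, 0, 0],
  ],
  gripper=[0, 0, 0, 0, 0],
)

```text
time: 5.28
position: [0.4792, -0.2085, 0.0364]
tool_rot: [3.141, 0.0, 1.342]
wrist_force: [0.2, 0.5, -1.8]
finger_gap: 0.0498
gripper_force: 30.0
```

```bash
python3 plan.py 478.8 -208.5 34.4 76.8
```

```text
t 5.28 p [ 479.2 -208.5   36.4] yaw 76.89 gap 49.8 F [ 0.2  0.5 -1.8] q [-0.43  0.42  1.92  0.    0.8  -0.2 ]
n 1 trans [[-0.0, -0.4, 2.0]] twist [0.06, 0.0, 0.09]
```

Lower 2 mm, release (partially open), rise.

Emit:
carry_out(
  translation=[
    [0, -0.4, 2],
    [0, 0, 0.5],
    [0, 0, 0],
    [0, 0, 0],
    [0, 0, 0],
    [0, 0, 0],
    [0, 0, 0],
    [0, 0, -20],
    [0, 0, -35],
    [0, 0, -35],
    [0, 0, -35],
    [0, 0, -35],
  ],
  twist=[
    [0, 0, 0],
    [0, 0, 0],
    [0, 0, 0],
    [0, 0, 0],
    [0, 0, 0],
    [0, 0, 0],
    [0, 0, 0],
    [0, 0, 0],
    [0, 0, 0],
    [0, 0, 0],
    [0, 0, 0],
    [0, 0, 0],
  ],
  gripper=[0, 0, 0, 0.8, 0.8, 0.8, 0.8, 0.8, 0.8, 0.8, 0.8, 0.8],
)

```text
time: 6.28
position: [0.4781, -0.2081, 0.195]
tool_rot: [-3.141, -0.0, 1.342]
wrist_force: [0.8, 0.4, 0.2]
finger_gap: 0.0728
gripper_force: 0.0
```

```bash
python3 plan.py 429.7 -386.6 150 -14.5 429.7 -386.6 3 -14.5
```

```text
t 6.28 p [ 478.1 -208.1  195. ] yaw 76.90 gap 72.8 F [0.8 0.4 0.2] q [-0.43  0.25  1.72  0.    1.18 -0.2 ]
n 15 trans [[-12.3, -0.4, 3.0], [-12.3, 0.9, 3.0], [-12.1, 2.2, 3.0], [-11.8, 3.4, 3.0], [-11.4, 4.7, 3.0], [-10.8, 5.9, 3.0], [-10.2, 7.0, 3.0], [-9.4, 8.0, 3.0], [-8.5, 9.0, 3.0], [-7.5, 9.8, 3.0], [-6.4, 10.6, 3.0], [-5.2, 11.2, 3.0], [-4.0, 11.7, 3.0], [-2.7, 12.0, 3.0], [-1.5, 12.2, 3.0]] twist [-0.0, 0.0, 6.09]
n 5 trans [[0.0, -0.0, 29.4], [0.0, -0.0, 29.4], [0.0, -0.0, 29.4], [0.0, -0.0, 29.4], [0.0, -0.0, 29.4]] twist [0.0, 0.0, 0.0]
```

Emit:
carry_out(
  translation=[
    [-12.3, -0.4, 3],
    [-12.3, 0.9, 3],
    [-12.1, 2.2, 3],
    [-11.8, 3.4, 3],
    [-11.4, 4.7, 3],
    [-10.8, 5.9, 3],
    [-10.2, 7, 3],
    [-9.4, 8, 3],
    [-8.5, 9, 3],
    [-7.5, 9.8, 3],
    [-6.4, 10.6, 3],
    [-5.2, 11.2, 3],
  ],
  twist=[
    [0, 0, 6.1],
    [0, 0, 6.1],
    [0, 0, 6.1],
    [0, 0, 6.1],
    [0, 0, 6.1],
    [0, 0, 6.1],
    [0, 0, 6.1],
    [0, 0, 6.1],
    [0, 0, 6.1],
    [0, 0, 6.1],
    [0, 0, 6.1],
    [0, 0, 6.1],
  ],
  gripper=[0.75, 0.75, 0.75, 0.75, 0.75, 0.75, 0.75, 0.75, 0.75, 0.75, 0.75, 0.75],
)

```text
time: 7.28
position: [0.4394, -0.3517, 0.157]
tool_rot: [-3.141, 0.0, 0.059]
wrist_force: [0.3, -0.0, 1.0]
finger_gap: 0.0684
gripper_force: 0.0
```

```bash
python3 plan.py 435.5 -388.1 120 -14.5
```

```text
t 7.28 p [ 439.4 -351.7  157. ] yaw 3.40 gap 68.4 F [ 0.3 -0.   1. ] q [-0.7   0.34  1.68  0.    1.12  0.82]
n 3 trans [[-2.0, 12.1, 12.3], [-0.8, 12.2, 12.3], [0.5, 12.2, 12.3]] twist [-0.01, 0.01, 5.97]
```

Emit:
carry_out(
  translation=[
    [-2, 12, 12.5],
    [-0.8, 12.2, 12.5],
    [0.5, 12.2, 12.5],
    [0, 0, 30],
    [0, 0, 30],
    [0, 0, 0],
    [0, 0, 0],
    [0, 0, 0],
  ],
  twist=[
    [0, 0, 6],
    [0, 0, 6],
    [0, 0, 6],
    [0, 0, 0],
    [0, 0, 0],
    [0, 0, 0],
    [0, 0, 0],
    [0, 0, 0],
  ],
  gripper=[0.75, 0.75, 0.75, 0.75, 0.75, 0.75, 0.75, 0.75],
)

```text
time: 7.95
position: [0.4368, -0.3882, 0.0611]
tool_rot: [3.141, -0.002, -0.249]
wrist_force: [0.8, 0.0, -0.3]
finger_gap: 0.0684
gripper_force: 0.0
```

```bash
python3 plan.py 435.5 -388.1 3.5 -14.5
```

```text
t 7.95 p [ 436.8 -388.2   61.1] yaw -14.29 gap 68.4 F [ 0.8  0.  -0.3] q [-0.75  0.47  1.75  0.    0.92  1.07]
n 2 trans [[-0.7, 0.1, 28.8], [-0.7, 0.1, 28.8]] twist [0.02, -0.05, 0.1]
```

Emit:
carry_out(
  translation=[
    [-0.7, 0, 25],
    [0, 0, 20],
    [0, 0, 12],
    [0, 0, 0],
    [0, 0, 0],
    [0, 0, 0],
    [0, 0, 0],
    [0, 0, 0],
    [0, 0, 0],
    [0, 0, 0],
  ],
  twist=[
    [0, 0, 0],
    [0, 0, 0],
    [0, 0, 0],
    [0, 0, 0],
    [0, 0, 0],
    [0, 0, 0],
    [0, 0, 0],
    [0, 0, 0],
    [0, 0, 0],
    [0, 0, 0],
  ],
  gripper=[0.75, 0.75, 0.75, 0.75, 0, 0, 0, 0, 0, 0],
)

```text
time: 8.78
position: [0.4364, -0.3882, 0.0047]
tool_rot: [3.14, -0.003, -0.25]
wrist_force: [-1.0, 0.7, 7.1]
finger_gap: 0.0498
gripper_force: 30.0
```

```bash
python3 plan.py 435.5 -388 200 -14.5; python3 - <<'E'
from h import *
p,im,d=cam('top');P=world(p,d)
for n,c in (('low',(.4785,-.2085)),('high',(.5135,-.055))):
    from seg import near,rect
    Q=near(P,np.array(c),.07,.06,.08) if n=='low' else near(P,np.array(c),.06,.04,.05)
    print(n,len(Q),len(Q) and (rect(Q),np.median(Q[:,2])))
Q=near(P,np.array((.4785,-.2085)),.07,.004,.012);print('foot low',len(Q),rect(Q))
Q=near(P,np.array((.4785,-.2085)),.05,.02,.03);print('stand top low',len(Q),len(Q) and rect(Q))
E
```

```text
t 8.78 p [ 436.4 -388.2    4.7] yaw -14.30 gap 49.8 F [-1.   0.7  7.1] q [-0.75  0.53  1.81  0.    0.8   1.07]
n 6 trans [[-0.0, 0.1, -32.5], [-0.1, 0.0, -32.5], [-0.1, 0.0, -32.5], [-0.1, 0.0, -32.5], [-0.1, 0.0, -32.5], [-0.1, 0.0, -32.5]] twist [0.01, -0.03, 0.03]
low 390 (array([ 479.3, -209.2,   48. ,   71.3,   76.4]), np.float64(0.0705697453550933))
high 439 (array([512.6, -56.2,  60.4,  69.9,  76.4]), np.float64(0.045100871860156655))
foot low 241 [ 477.4 -208.8  128.8  129.4   42.8]
stand top low 61 [ 460.7 -197.    36.5   81.8   47.9]
```

```bash
python3 plan.py 436 -388 180 -14.5 515.2 -48.2 180 76.8 515.2 -48.2 60 76.8
```

```text
t 8.83 p [ 436.4 -388.2    4.7] yaw -14.31 gap 49.9 F [0.6 1.3 6.7] q [-0.75  0.53  1.81  0.    0.8   1.07]
n 5 trans [[0.0, 0.0, -35.1], [0.0, 0.0, -35.1], [-0.0, 0.0, -35.1], [-0.0, -0.0, -35.1], [-0.1, -0.0, -35.1]] twist [0.01, -0.04, 0.04]
n 15 trans [[-0.6, -23.3, -0.0], [1.9, -23.2, -0.0], [4.4, -22.8, -0.0], [6.8, -22.3, -0.0], [9.1, -21.4, -0.0], [11.3, -20.3, -0.0], [13.4, -19.0, -0.0], [15.3, -17.5, -0.0], [17.1, -15.8, -0.0], [18.7, -13.9, -0.0], [20.0, -11.8, -0.0], [21.2, -9.6, -0.0], [22.1, -7.3, -0.0], [22.7, -4.9, -0.0], [23.1, -2.5, -0.0]] twist [0.0, 0.0, -6.09]
n 4 trans [[0.0, -0.0, 30.0], [0.0, -0.0, 30.0], [0.0, -0.0, 30.0], [0.0, -0.0, 30.0]] twist [0.0, 0.0, 0.0]
```

Emit:
carry_out(
  translation=[
    [0, 0, -25],
    [0, 0, -35],
    [0, 0, -35],
    [0, 0, -40],
    [0, 0, -40],
    [-0.6, -23.3, 0],
    [1.9, -23.2, 0],
    [4.4, -22.8, 0],
    [6.8, -22.3, 0],
    [9.1, -21.4, 0],
    [11.3, -20.3, 0],
    [13.4, -19, 0],
  ],
  twist=[
    [0, 0, 0],
    [0, 0, 0],
    [0, 0, 0],
    [0, 0, 0],
    [0, 0, 0],
    [0, 0, -6.1],
    [0, 0, -6.1],
    [0, 0, -6.1],
    [0, 0, -6.1],
    [0, 0, -6.1],
    [0, 0, -6.1],
    [0, 0, -6.1],
  ],
  gripper=[0, 0, 0, 0, 0, 0, 0, 0, 0, 0, 0, 0],
)

```text
time: 9.83
position: [0.4714, -0.2274, 0.1779]
tool_rot: [-3.141, 0.0, 0.501]
wrist_force: [0.9, -0.3, -3.0]
finger_gap: 0.05
gripper_force: 30.0
```

Emit:
carry_out(
  translation=[
    [15.3, -17.5, 0],
    [17.1, -15.8, 0],
    [18.7, -13.9, 0],
    [20, -11.8, 0],
    [21.2, -9.6, 0],
    [22.1, -7.3, 0],
    [22.7, -4.9, 0],
    [23.1, -2.5, 0],
    [0, 0, 30],
    [0, 0, 30],
    [0, 0, 20],
    [0, 0, 0],
  ],
  twist=[
    [0, 0, -6.1],
    [0, 0, -6.1],
    [0, 0, -6.1],
    [0, 0, -6.1],
    [0, 0, -6.1],
    [0, 0, -6.1],
    [0, 0, -6.1],
    [0, 0, -6.1],
    [0, 0, 0],
    [0, 0, 0],
    [0, 0, 0],
    [0, 0, 0],
  ],
  gripper=[0, 0, 0, 0, 0, 0, 0, 0, 0, 0, 0, 0],
)

```text
time: 10.83
position: [0.5091, -0.0466, 0.094]
tool_rot: [-3.132, 0.001, 1.348]
wrist_force: [-0.6, 1.3, -2.7]
finger_gap: 0.0497
gripper_force: 30.0
```

```bash
python3 plan.py 515.2 -48.2 60 76.8
```

```text
t 10.83 p [509.1 -46.6  94. ] yaw 77.23 gap 49.7 F [-0.6  1.3 -2.7] q [-0.11  0.34  1.88 -0.    0.94  0.11]
n 1 trans [[-0.2, 6.6, 33.9]] twist [-0.55, 0.06, 0.43]
```

Emit:
carry_out(
  translation=[
    [0, 0, 20],
    [0, 0, 12],
    [0, 0, 0],
    [0, 0, 0],
    [0, 0, 0],
  ],
  twist=[
    [0, 0, 0.3],
    [0, 0, 0],
    [0, 0, 0],
    [0, 0, 0],
    [0, 0, 0],
  ],
  gripper=[0, 0, 0, 0, 0],
)

```text
time: 11.25
position: [0.514, -0.0474, 0.0674]
tool_rot: [3.139, -0.0, 1.342]
wrist_force: [-0.2, -0.1, -1.5]
finger_gap: 0.05
gripper_force: 30.0
```

```bash
python3 plan.py 515.2 -48.2 50.2 76.8
```

```text
t 11.25 p [514.  -47.4  67.4] yaw 76.89 gap 50.0 F [-0.2 -0.1 -1.5] q [-0.11  0.37  1.91  0.    0.86  0.11]
n 1 trans [[-0.5, 1.3, 17.2]] twist [0.15, -0.02, 0.09]
```

Emit:
carry_out(
  translation=[
    [-0.5, 1, 10],
    [0, 0, 5],
    [0, 0, 0],
    [0, 0, 0],
    [0, 0, 0],
    [0, 0, 0],
  ],
  twist=[
    [0, 0, 0],
    [0, 0, 0],
    [0, 0, 0],
    [0, 0, 0],
    [0, 0, 0],
    [0, 0, 0],
  ],
  gripper=[0, 0, 0, 0, 0, 0],
)

```text
time: 11.75
position: [0.5139, -0.048, 0.0511]
tool_rot: [3.141, -0.0, 1.342]
wrist_force: [-1.0, 0.1, -3.1]
finger_gap: 0.05
gripper_force: 30.0
```

```bash
python3 plan.py 515.2 -48.2 50 76.8
```

```text
t 11.75 p [513.9 -48.   51.1] yaw 76.90 gap 50.0 F [-1.   0.1 -3.1] q [-0.12  0.39  1.92  0.    0.83  0.11]
n 1 trans [[0.1, 1.3, 1.1]] twist [0.02, -0.01, 0.1]
```

Emit:
carry_out(
  translation=[
    [0, 0.8, 1],
    [0, 0, 0.5],
    [0, 0, 0],
    [0, 0, 0],
    [0, 0, 0],
    [0, 0, 0],
    [0, 0, 0],
    [0, 0, -20],
    [0, 0, -35],
    [0, 0, -35],
    [0, 0, -35],
    [0, 0, -35],
  ],
  twist=[
    [0, 0, 0],
    [0, 0, 0],
    [0, 0, 0],
    [0, 0, 0],
    [0, 0, 0],
    [0, 0, 0],
    [0, 0, 0],
    [0, 0, 0],
    [0, 0, 0],
    [0, 0, 0],
    [0, 0, 0],
    [0, 0, 0],
  ],
  gripper=[0, 0, 0, 0.75, 0.75, 0.75, 0.75, 0.75, 0.75, 0.75, 0.75, 0.75],
)

```text
time: 12.75
position: [0.5141, -0.0481, 0.2112]
tool_rot: [-3.142, -0.0, 1.342]
wrist_force: [0.5, -1.0, -1.1]
finger_gap: 0.0684
gripper_force: 0.0
```

```bash
python3 plan.py 533 -378.2 200 37.5; python3 - <<'E'
from seg import *
for n in('top','side'):
    p,im,d=cam(n);P=world(p,d)
    for nm,c in (('low',(.4785,-.2085)),('high',(.5135,-.055))):
        Q=near(P,np.array(c),.06,.062,.08); print(n,nm,len(Q),len(Q) and (rect(Q),np.median(Q[:,2])))
    Q=near(P,np.array([.5331,-.3780]),.05,.008,.05); print(n,'vR',rect(Q),rect(Q[Q[:,2]>.03]))
E
```

```text
t 12.75 p [514.1 -48.1 211.2] yaw 76.90 gap 68.4 F [ 0.5 -1.  -1.1] q [-0.12  0.23  1.7   0.    1.21  0.11]
n 10 trans [[-31.7, 9.3, 1.1], [-31.0, 11.5, 1.1], [-30.1, 13.6, 1.1], [-29.1, 15.6, 1.1], [-28.0, 17.6, 1.1], [-26.7, 19.5, 1.1], [-25.3, 21.3, 1.1], [-23.8, 22.9, 1.1], [-22.2, 24.5, 1.1], [-20.4, 26.0, 1.1]] twist [-0.0, -0.0, 3.94]
top low 236 (array([ 476.4, -220.9,   46.7,   47.8,  -14.1]), np.float64(0.07056439848528351))
top high 0 0
top vR [ 532.7 -378.2   50.7   56.5  -52.5] [ 533.  -378.7   50.2   55.9  -51.8]
side low 324 (array([ 478.9, -206. ,   52.9,   70.3,   77.4]), np.float64(0.06890664685813619))
side high 306 (array([513.4, -53.9,  52.7,  70.9,  77.7]), np.float64(0.06886573628642279))
side vR [ 533.8 -377.7   50.7   56.7  -54. ] [ 533.1 -377.7   49.6   55.9  -54.1]
```

```bash
python3 - <<'E'
from h import *
S=np.load('side0.npz');T=np.load('top0.npz')
for n,D in(('top',T),('side',S)):
    P=world(ctrl.camera_params(n),D['d'])
    for y in np.arange(-.50,-.3,.03):
        q=P[(P[...,1]>y)&(P[...,1]<y+.03)&(P[...,2]>.07)&(P[...,0]>.55)&(P[...,0]<.9)&(P[...,2]<.4)]
        if len(q)>3:
            i=q[:,0].argsort()[:5]; print(n,round(y,2),np.round(q[i[1]],3),np.round(q[i[4]],3))
E
python3 plan.py 526.8 -382.9 205 37 526.8 -382.9 40 37
```

```text
top -0.5 [ 0.639 -0.472  0.19 ] [ 0.64  -0.472  0.086]
top -0.47 [ 0.638 -0.441  0.196] [ 0.638 -0.442  0.187]
top -0.44 [ 0.634 -0.413  0.165] [ 0.634 -0.417  0.163]
top -0.41 [ 0.633 -0.395  0.159] [ 0.633 -0.395  0.168]
top -0.38 [ 0.634 -0.365  0.201] [ 0.634 -0.357  0.201]
top -0.35 [ 0.633 -0.323  0.076] [ 0.634 -0.326  0.168]
top -0.32 [ 0.632 -0.3    0.071] [ 0.633 -0.3    0.128]
side -0.5 [ 0.641 -0.471  0.203] [ 0.647 -0.47   0.206]
side -0.47 [ 0.638 -0.442  0.204] [ 0.639 -0.451  0.207]
side -0.44 [ 0.637 -0.417  0.204] [ 0.638 -0.42   0.204]
side -0.41 [ 0.636 -0.382  0.202] [ 0.637 -0.408  0.202]
side -0.38 [ 0.635 -0.353  0.204] [ 0.636 -0.357  0.204]
side -0.35 [ 0.634 -0.327  0.204] [ 0.635 -0.347  0.202]
side -0.32 [ 0.634 -0.314  0.205] [ 0.634 -0.295  0.205]
t 12.85 p [518.1 -48.5 215.6] yaw 76.90 gap 68.6 F [ 0.2 -0.5  0.2] q [-0.12  0.23  1.69  0.    1.21  0.11]
n 10 trans [[-32.4, 8.4, 1.1], [-31.7, 10.6, 1.1], [-30.9, 12.8, 1.1], [-29.9, 14.9, 1.1], [-28.8, 17.0, 1.1], [-27.6, 19.0, 1.1], [-26.2, 20.8, 1.1], [-24.7, 22.6, 1.1], [-23.0, 24.3, 1.1], [-21.3, 25.8, 1.1]] twist [0.07, -0.03, 3.99]
n 5 trans [[0.0, -0.0, 33.0], [0.0, -0.0, 33.0], [0.0, -0.0, 33.0], [0.0, -0.0, 33.0], [0.0, -0.0, 33.0]] twist [0.0, 0.0, 0.0]
```

Emit:
carry_out(
  translation=[
    [-32.4, 8.4, 1],
    [-31.7, 10.6, 1],
    [-30.9, 12.8, 1],
    [-29.9, 14.9, 1],
    [-28.8, 17, 1],
    [-27.6, 19, 1],
    [-26.2, 20.8, 1],
    [-24.7, 22.6, 1],
    [-23, 24.3, 1],
    [-21.3, 25.8, 1],
    [0, 0, 0],
    [0, 0, 0],
  ],
  twist=[
    [0, 0, 4],
    [0, 0, 4],
    [0, 0, 4],
    [0, 0, 4],
    [0, 0, 4],
    [0, 0, 4],
    [0, 0, 4],
    [0, 0, 4],
    [0, 0, 4],
    [0, 0, 4],
    [0, 0, 0],
    [0, 0, 0],
  ],
  gripper=[0.85, 0.85, 0.85, 0.85, 0.85, 0.85, 0.85, 0.85, 0.85, 0.85, 0.85, 0.85],
)

```text
time: 13.85
position: [0.522, -0.3838, 0.1976]
tool_rot: [-3.139, 0.0, 0.642]
wrist_force: [-0.3, 0.5, -0.4]
finger_gap: 0.0777
gripper_force: 0.0
```

```bash
python3 plan.py 526.8 -382.9 40 37
```

```text
t 13.85 p [ 522.  -383.8  197.6] yaw 36.78 gap 77.7 F [-0.3  0.5 -0.4] q [-0.65  0.45  1.41  0.    1.29  0.28]
n 5 trans [[0.9, 0.5, 31.5], [0.9, 0.5, 31.5], [0.9, 0.5, 31.5], [0.9, 0.5, 31.5], [0.9, 0.4, 31.5]] twist [-0.03, 0.01, -0.04]
```

Emit:
carry_out(
  translation=[
    [0.9, 0.5, 31],
    [0.9, 0.5, 31],
    [0.9, 0.5, 31],
    [0.9, 0.5, 31],
    [0.9, 0.4, 31],
    [0, 0, 0],
    [0, 0, 0],
    [0, 0, 0],
    [0, 0, 0],
  ],
  twist=[
    [0, 0, 0],
    [0, 0, 0],
    [0, 0, 0],
    [0, 0, 0],
    [0, 0, 0],
    [0, 0, 0],
    [0, 0, 0],
    [0, 0, 0],
    [0, 0, 0],
  ],
  gripper=[0.85, 0.85, 0.85, 0.85, 0.85, 0.85, 0.85, 0.85, 0.85],
)

```text
time: 14.6
position: [0.5292, -0.3824, 0.047]
tool_rot: [3.137, -0.001, 0.645]
wrist_force: [0.4, 0.1, 0.9]
finger_gap: 0.0772
gripper_force: 0.0
```

```bash
python3 plan.py 526.8 -382.9 7 37
```

```text
t 14.60 p [ 529.2 -382.4   47. ] yaw 36.93 gap 77.2 F [0.4 0.1 0.9] q [-0.64  0.57  1.6   0.    0.97  0.28]
n 2 trans [[-1.1, -0.6, 20.0], [-1.1, -0.6, 20.0]] twist [0.12, -0.04, -0.04]
```

Emit:
carry_out(
  translation=[
    [-1, -0.5, 20],
    [-1, -0.5, 18],
    [0, 0, 0],
    [0, 0, 0],
    [0, 0, 0],
    [0, 0, 0],
    [0, 0, 0],
    [0, 0, 0],
    [0, 0, 0],
    [0, 0, 0],
  ],
  twist=[
    [0, 0, 0],
    [0, 0, 0],
    [0, 0, 0],
    [0, 0, 0],
    [0, 0, 0],
    [0, 0, 0],
    [0, 0, 0],
    [0, 0, 0],
    [0, 0, 0],
    [0, 0, 0],
  ],
  gripper=[0.85, 0.85, 0.85, 0, 0, 0, 0, 0, 0, 0],
)

```text
time: 15.43
position: [0.5265, -0.3829, 0.008]
tool_rot: [3.139, -0.001, 0.644]
wrist_force: [0.1, 0.3, 5.8]
finger_gap: 0.0538
gripper_force: 29.9
```

```bash
python3 plan.py 526.8 -382.9 200 37
```

```text
t 15.43 p [ 526.5 -382.9    8. ] yaw 36.90 gap 53.8 F [0.1 0.3 5.8] q [-0.65  0.61  1.63  0.    0.89  0.28]
n 6 trans [[0.1, 0.1, -32.0], [0.1, 0.1, -32.0], [0.1, 0.1, -32.0], [0.1, 0.1, -32.0], [0.1, 0.1, -32.0], [0.0, 0.1, -32.0]] twist [0.03, -0.01, -0.02]
```

```bash
python3 plan.py 526.5 -382.9 185 37 476.8 -216.5 185 76.8
```

```text
t 15.43 p [ 526.5 -382.9    8. ] yaw 36.90 gap 53.8 F [0.1 0.3 5.8] q [-0.65  0.61  1.63  0.    0.89  0.28]
n 5 trans [[0.0, 0.1, -35.4], [0.0, 0.1, -35.4], [0.0, 0.1, -35.4], [0.0, 0.0, -35.4], [0.0, 0.0, -35.4]] twist [0.03, -0.01, -0.02]
n 7 trans [[8.6, -23.3, -0.0], [10.9, -22.3, -0.0], [13.1, -21.1, -0.0], [15.1, -19.7, -0.0], [17.0, -18.1, -0.0], [18.7, -16.3, -0.0], [20.2, -14.4, -0.0]] twist [0.0, 0.0, -5.69]
```

Emit:
carry_out(
  translation=[
    [0, 0, -25],
    [0, 0, -35],
    [0, 0, -37],
    [0, 0, -40],
    [0, 0, -40],
    [8.6, -23.3, 0],
    [10.9, -22.3, 0],
    [13.1, -21.1, 0],
    [15.1, -19.7, 0],
    [17, -18.1, 0],
    [18.7, -16.3, 0],
    [20.2, -14.4, 0],
  ],
  twist=[
    [0, 0, 0],
    [0, 0, 0],
    [0, 0, 0],
    [0, 0, 0],
    [0, 0, 0],
    [0, 0, -5.7],
    [0, 0, -5.7],
    [0, 0, -5.7],
    [0, 0, -5.7],
    [0, 0, -5.7],
    [0, 0, -5.7],
    [0, 0, -5.7],
  ],
  gripper=[0, 0, 0, 0, 0, 0, 0, 0, 0, 0, 0, 0],
)

```text
time: 16.43
position: [0.4748, -0.2142, 0.1825]
tool_rot: [-3.139, -0.001, 1.345]
wrist_force: [0.4, 0.7, -4.3]
finger_gap: 0.0536
gripper_force: 29.9
```

Emit:
carry_out(
  translation=[
    [0, 0, 25],
    [0, 0, 25],
    [0, 0, 25],
    [0, 0, 0],
    [0, 0, 0],
    [0, 0, 0],
    [0, 0, 0],
  ],
  twist=[
    [0, 0, 0],
    [0, 0, 0],
    [0, 0, 0],
    [0, 0, 0],
    [0, 0, 0],
    [0, 0, 0],
    [0, 0, 0],
  ],
  gripper=[0, 0, 0, 0, 0, 0, 0],
)

```text
time: 17.02
position: [0.4773, -0.2162, 0.1099]
tool_rot: [3.139, 0.001, 1.34]
wrist_force: [0.6, 0.0, -4.1]
finger_gap: 0.0538
gripper_force: 29.9
```

```bash
python3 plan.py 476.8 -216.3 78.5 76.8
```

```text
t 17.02 p [ 477.3 -216.2  109.9] yaw 76.79 gap 53.8 F [ 0.6  0.  -4.1] q [-0.45  0.33  1.84  0.    0.97 -0.22]
n 1 trans [[-0.1, -0.5, 31.4]] twist [0.17, 0.03, -0.01]
```

Emit:
carry_out(
  translation=[
    [0, -0.4, 15],
    [0, 0, 10],
    [0, 0, 4],
    [0, 0, 0],
    [0, 0, 0],
    [0, 0, 0],
    [0, 0, 0],
  ],
  twist=[
    [0, 0, 0],
    [0, 0, 0],
    [0, 0, 0],
    [0, 0, 0],
    [0, 0, 0],
    [0, 0, 0],
    [0, 0, 0],
  ],
  gripper=[0, 0, 0, 0, 0, 0, 0],
)

```text
time: 17.6
position: [0.4762, -0.2158, 0.08]
tool_rot: [3.14, 0.0, 1.34]
wrist_force: [-0.3, -0.2, -4.5]
finger_gap: 0.0541
gripper_force: 29.9
```

```bash
python3 plan.py 476.8 -216.3 78.5 76.8
```

```text
t 17.60 p [ 476.2 -215.8   80. ] yaw 76.80 gap 54.1 F [-0.3 -0.2 -4.5] q [-0.45  0.36  1.87  0.    0.9  -0.22]
n 1 trans [[-0.4, 0.7, 1.5]] twist [0.08, 0.01, -0.0]
```

Emit:
carry_out(
  translation=[
    [0, 0.3, 1.4],
    [0, 0, 0.6],
    [0, 0, 0],
    [0, 0, 0],
    [0, 0, 0],
    [0, 0, 0],
    [0, 0, 0],
    [0, 0, -20],
    [0, 0, -30],
    [0, 0, -30],
    [0, 0, -30],
    [0, 0, -30],
  ],
  twist=[
    [0, 0, 0],
    [0, 0, 0],
    [0, 0, 0],
    [0, 0, 0],
    [0, 0, 0],
    [0, 0, 0],
    [0, 0, 0],
    [0, 0, 0],
    [0, 0, 0],
    [0, 0, 0],
    [0, 0, 0],
    [0, 0, 0],
  ],
  gripper=[0, 0, 0, 0.85, 0.85, 0.85, 0.85, 0.85, 0.85, 0.85, 0.85, 0.85],
)

```text
time: 18.6
position: [0.4758, -0.2155, 0.2189]
tool_rot: [3.142, -0.0, 1.34]
wrist_force: [1.6, -0.4, -0.7]
finger_gap: 0.0776
gripper_force: 0.0
```

```bash
python3 plan.py 555.5 277.2 215 166.2; python3 - <<'E'
from seg import *
S=np.load('side0.npz');T=np.load('top0.npz')
for n,D in(('top',T),('side',S)):
    P=world(ctrl.camera_params(n),D['d'])
    q=P[(P[...,2]>.07)&(P[...,2]<.2)&(P[...,0]>.27)&(P[...,0]<.52)&(P[...,1]>.02)&(P[...,1]<.23)]
    for x in(.42,.44,.46,.47,.48,.49): 
        k=q[q[:,0]>x]; print(n,x,len(k),len(k) and np.round(k.max(0),3))
    
for n in('top','side'):
    p,im,d=cam(n);P=world(p,d)
    Q=near(P,np.array((.4785,-.2085)),.06,.08,.118);print(n,len(Q),len(Q) and rect(Q))
    Q=near(P,np.array((.5135,-.055)),.06,.062,.08);print(n,'pthin',len(Q),len(Q) and rect(Q))
E
```

```text
t 18.60 p [ 475.8 -215.5  218.9] yaw 76.80 gap 77.6 F [ 1.6 -0.4 -0.7] q [-0.45  0.23  1.67  0.    1.23 -0.22]
n 14 trans [[35.6, -2.5, 0.3], [35.6, 1.5, 0.3], [35.2, 5.4, 0.3], [34.4, 9.3, 0.3], [33.2, 13.1, 0.3], [31.5, 16.7, 0.3], [29.4, 20.1, 0.3], [27.0, 23.2, 0.3], [24.3, 26.1, 0.3], [21.2, 28.6, 0.3], [17.9, 30.8, 0.3], [14.4, 32.6, 0.3], [10.7, 34.0, 0.3], [6.8, 35.0, 0.3]] twist [0.0, 0.0, -6.39]
top 0.42 834 [0.494 0.186 0.133]
top 0.44 603 [0.494 0.186 0.131]
top 0.46 367 [0.494 0.186 0.131]
top 0.47 248 [0.494 0.186 0.131]
top 0.48 132 [0.494 0.186 0.129]
top 0.49 21 [0.494 0.186 0.126]
side 0.42 753 [0.497 0.19  0.132]
side 0.44 570 [0.497 0.19  0.132]
side 0.46 424 [0.497 0.189 0.131]
side 0.47 348 [0.497 0.189 0.131]
side 0.48 262 [0.497 0.188 0.128]
side 0.49 149 [0.497 0.188 0.126]
top 247 [ 479.4 -202.2   38.8   51.8  -13.5]
top pthin 397 [512.6 -56.1  51.5  69.6  77. ]
side 292 [ 480.4 -205.5   50.2   55.1  -12.2]
side pthin 301 [513.4 -54.1  52.9  70.6  77.4]
```

Emit:
carry_out(
  translation=[
    [35.6, -2.5, 0],
    [35.6, 1.5, 0],
    [35.2, 5.4, 0],
    [34.4, 9.3, 0],
    [33.2, 13.1, 0],
    [31.5, 16.7, 0],
    [29.4, 20.1, 0],
    [27, 23.2, 0],
    [24.3, 26.1, 0],
    [21.2, 28.6, 0],
    [17.9, 30.8, 0],
    [14.4, 32.6, 0],
  ],
  twist=[
    [0, 0, -6.4],
    [0, 0, -6.4],
    [0, 0, -6.4],
    [0, 0, -6.4],
    [0, 0, -6.4],
    [0, 0, -6.4],
    [0, 0, -6.4],
    [0, 0, -6.4],
    [0, 0, -6.4],
    [0, 0, -6.4],
    [0, 0, -6.4],
    [0, 0, -6.4],
  ],
  gripper=[0.88, 0.88, 0.88, 0.88, 0.88, 0.88, 0.88, 0.88, 0.88, 0.88, 0.88, 0.88],
)

```text
time: 19.7
position: [0.5433, 0.2084, 0.2167]
tool_rot: [-3.141, -0.001, 2.687]
wrist_force: [1.0, -0.7, 1.0]
finger_gap: 0.0803
gripper_force: 0.0
```

Emit:
carry_out(
  translation=[
    [10.7, 34, 0],
    [6.8, 35, 0],
    [0, 0, 0],
    [0, 0, 0],
    [0, 0, 0],
  ],
  twist=[
    [0, 0, -6.4],
    [0, 0, -6.4],
    [0, 0, 0],
    [0, 0, 0],
    [0, 0, 0],
  ],
  gripper=[0.88, 0.88, 0.88, 0.88, 0.88],
)

```text
time: 20.12
position: [0.5543, 0.2766, 0.2165]
tool_rot: [-3.14, -0.001, 2.904]
wrist_force: [0.1, 0.0, -0.4]
finger_gap: 0.0801
gripper_force: 0.0
```

```bash
python3 plan.py 556.2 280.1 100 166.2; python3 - <<'E'
from seg import *
for n in('top','side'):
    p,im,d=cam(n);P=world(p,d)
    Q=near(P,np.array((.4785,-.2085)),.06,.08,.118);print(n,len(Q),len(Q) and rect(Q))
E
```

```text
t 20.12 p [554.3 276.6 216.5] yaw 166.38 gap 80.1 F [ 0.1  0.  -0.4] q [ 0.44  0.39  1.45 -0.    1.3  -0.89]
n 4 trans [[-0.3, 1.0, 29.1], [-0.3, 1.0, 29.1], [-0.3, 1.0, 29.1], [-0.3, 1.0, 29.1]] twist [-0.02, -0.02, 0.04]
top 357 [ 478.5 -207.9   51.2   52.9  -13.1]
side 312 [ 478.6 -205.1   50.4   57.2  -12.4]
```

Emit:
carry_out(
  translation=[
    [-0.3, 1, 29],
    [-0.3, 1, 29],
    [-0.3, 1, 29],
    [-0.3, 1, 29],
    [0, 0, 0],
    [0, 0, 0],
    [0, 0, 0],
    [0, 0, 0],
  ],
  twist=[
    [0, 0, 0],
    [0, 0, 0],
    [0, 0, 0],
    [0, 0, 0],
    [0, 0, 0],
    [0, 0, 0],
    [0, 0, 0],
    [0, 0, 0],
  ],
  gripper=[0.88, 0.88, 0.88, 0.88, 0.88, 0.88, 0.88, 0.88],
)

```text
time: 20.88
position: [0.5584, 0.2809, 0.104]
tool_rot: [3.139, 0.004, 2.903]
wrist_force: [-0.9, -0.2, -0.1]
finger_gap: 0.0807
gripper_force: 0.0
```

```bash
python3 plan.py 556.2 280.1 8 166.2
```

```text
t 20.88 p [558.4 280.9 104. ] yaw 166.36 gap 80.7 F [-0.9 -0.2 -0.1] q [ 0.45  0.48  1.6   0.    1.05 -0.89]
n 3 trans [[0.8, -0.5, 32.0], [0.7, -0.5, 32.0], [0.7, -0.5, 32.0]] twist [0.06, 0.07, 0.05]
```

Emit:
carry_out(
  translation=[
    [0.8, -0.5, 25],
    [0.7, 0, 25],
    [0, 0, 25],
    [0, 0, 18],
    [0, 0, 0],
    [0, 0, 0],
    [0, 0, 0],
  ],
  twist=[
    [0, 0, 0],
    [0, 0, 0],
    [0, 0, 0],
    [0, 0, 0],
    [0, 0, 0],
    [0, 0, 0],
    [0, 0, 0],
  ],
  gripper=[0.88, 0.88, 0.88, 0.88, 0.88, 0.88, 0.88],
)

```text
time: 21.47
position: [0.5569, 0.2813, 0.0107]
tool_rot: [3.139, 0.003, 2.904]
wrist_force: [0.5, -0.3, 0.7]
finger_gap: 0.0804
gripper_force: 0.0
```

Emit:
carry_out(
  translation=[
    [0, 0, 0],
    [0, 0, 0],
    [0, 0, 0],
    [0, 0, 0],
    [0, 0, 0],
    [0, 0, 0],
    [0, 0, 0],
    [0, 0, 0],
  ],
  twist=[
    [0, 0, 0],
    [0, 0, 0],
    [0, 0, 0],
    [0, 0, 0],
    [0, 0, 0],
    [0, 0, 0],
    [0, 0, 0],
    [0, 0, 0],
  ],
  gripper=[0, 0, 0, 0, 0, 0, 0, 0],
)

```text
time: 22.13
position: [0.5556, 0.2804, 0.0091]
tool_rot: [3.142, 0.001, 2.904]
wrist_force: [-0.5, -1.0, 5.2]
finger_gap: 0.0536
gripper_force: 30.0
```

```bash
python3 plan.py 556.2 280.1 190 166.2
```

```text
t 22.13 p [555.6 280.4   9.1] yaw 166.41 gap 53.6 F [-0.5 -1.   5.2] q [ 0.45  0.58  1.71 -0.    0.86 -0.88]
n 6 trans [[-0.1, -0.0, -30.1], [-0.1, -0.0, -30.1], [-0.1, -0.0, -30.1], [-0.1, -0.0, -30.1], [-0.1, -0.0, -30.1], [-0.1, -0.0, -30.1]] twist [0.0, 0.01, 0.04]
```

```bash
python3 plan.py 556 280.4 185 166.2 511.7 -63.4 185 76.8
```

```text
t 22.13 p [555.6 280.4   9.1] yaw 166.41 gap 53.6 F [-0.5 -1.   5.2] q [ 0.45  0.58  1.71 -0.    0.86 -0.88]
n 5 trans [[-0.1, 0.0, -35.2], [-0.1, 0.0, -35.2], [-0.1, 0.0, -35.2], [-0.1, 0.0, -35.2], [-0.1, 0.0, -35.2]] twist [0.0, 0.01, 0.04]
n 14 trans [[-2.8, -24.6, -0.0], [-5.5, -24.1, -0.0], [-8.2, -23.4, -0.0], [-10.7, -22.3, -0.0], [-13.1, -21.0, -0.0], [-15.4, -19.4, -0.0], [-17.4, -17.6, -0.0], [-19.3, -15.5, -0.0], [-20.9, -13.3, -0.0], [-22.2, -10.9, -0.0], [-23.3, -8.3, -0.0], [-24.1, -5.7, -0.0], [-24.6, -3.0, -0.0], [-24.8, -0.2, -0.0]] twist [0.0, -0.0, 6.39]
```

Emit:
carry_out(
  translation=[
    [0, 0, -25],
    [0, 0, -35],
    [0, 0, -37],
    [0, 0, -40],
    [0, 0, -40],
    [-2.8, -24.6, 0],
    [-5.5, -24.1, 0],
    [-8.2, -23.4, 0],
    [-10.7, -22.3, 0],
    [-13.1, -21, 0],
    [-15.4, -19.4, 0],
    [-17.4, -17.6, 0],
  ],
  twist=[
    [0, 0, 0],
    [0, 0, 0],
    [0, 0, 0],
    [0, 0, 0],
    [0, 0, 0],
    [0, 0, 6.4],
    [0, 0, 6.4],
    [0, 0, 6.4],
    [0, 0, 6.4],
    [0, 0, 6.4],
    [0, 0, 6.4],
    [0, 0, 6.4],
  ],
  gripper=[0, 0, 0, 0, 0, 0, 0, 0, 0, 0, 0, 0],
)

```text
time: 23.13
position: [0.5324, 0.1076, 0.1839]
tool_rot: [-3.139, -0.002, 2.117]
wrist_force: [0.4, 0.2, -5.2]
finger_gap: 0.0541
gripper_force: 30.0
```

Emit:
carry_out(
  translation=[
    [-19.3, -15.5, 0],
    [-20.9, -13.3, 0],
    [-22.2, -10.9, 0],
    [-23.3, -8.3, 0],
    [-24.1, -5.7, 0],
    [-24.6, -3, 0],
    [-24.8, -0.2, 0],
    [0, 0, 25],
    [0, 0, 25],
    [0, 0, 20],
    [0, 0, 0],
    [0, 0, 0],
  ],
  twist=[
    [0, 0, 6.4],
    [0, 0, 6.4],
    [0, 0, 6.4],
    [0, 0, 6.4],
    [0, 0, 6.4],
    [0, 0, 6.4],
    [0, 0, 6.4],
    [0, 0, 0],
    [0, 0, 0],
    [0, 0, 0],
    [0, 0, 0],
    [0, 0, 0],
  ],
  gripper=[0, 0, 0, 0, 0, 0, 0, 0, 0, 0, 0, 0],
)

```text
time: 24.13
position: [0.5104, -0.063, 0.1139]
tool_rot: [-3.137, 0.0, 1.34]
wrist_force: [-0.7, -0.0, -4.2]
finger_gap: 0.0539
gripper_force: 30.0
```

Emit:
carry_out(
  translation=[
    [0, 0, 0],
    [0, 0, 0],
    [0, 0, 0],
  ],
  twist=[
    [0, 0, 0],
    [0, 0, 0],
    [0, 0, 0],
  ],
  gripper=[0, 0, 0],
)

```text
time: 24.38
position: [0.5127, -0.0633, 0.1167]
tool_rot: [3.139, -0.0, 1.341]
wrist_force: [0.6, -0.1, -4.2]
finger_gap: 0.0539
gripper_force: 30.0
```

```bash
python3 plan.py 511.7 -63.4 79.4 76.8
```

```text
t 24.38 p [512.7 -63.3 116.7] yaw 76.81 gap 53.9 F [ 0.6 -0.1 -4.2] q [-0.15  0.31  1.84  0.    0.98  0.08]
n 2 trans [[-0.2, -0.5, 18.7], [-0.2, -0.5, 18.7]] twist [0.08, -0.01, 0.01]
```

Emit:
carry_out(
  translation=[
    [-0.2, -0.5, 15],
    [0, 0, 14],
    [0, 0, 6],
    [0, 0, 0],
    [0, 0, 0],
    [0, 0, 0],
    [0, 0, 0],
  ],
  twist=[
    [0, 0, 0],
    [0, 0, 0],
    [0, 0, 0],
    [0, 0, 0],
    [0, 0, 0],
    [0, 0, 0],
    [0, 0, 0],
  ],
  gripper=[0, 0, 0, 0, 0, 0, 0],
)

```text
time: 24.97
position: [0.5119, -0.0635, 0.0813]
tool_rot: [3.14, -0.0, 1.34]
wrist_force: [0.9, -0.0, -4.1]
finger_gap: 0.0539
gripper_force: 30.0
```

```bash
python3 plan.py 511.7 -63.4 79.4 76.8;python3 plan.py;python3 plan.py
```

```text
t 24.97 p [511.9 -63.5  81.3] yaw 76.80 gap 53.9 F [ 0.9 -0.  -4.1] q [-0.15  0.35  1.89  0.    0.9   0.08]
n 1 trans [[0.0, -0.2, 1.9]] twist [0.1, -0.01, 0.0]
t 24.97 p [511.9 -63.5  81.3] yaw 76.80 gap 53.9 F [ 0.9 -0.  -4.1] q [-0.15  0.35  1.89  0.    0.9   0.08]
t 24.97 p [511.9 -63.5  81.3] yaw 76.80 gap 53.9 F [ 0.9 -0.  -4.1] q [-0.15  0.35  1.89  0.    0.9   0.08]
```

Emit:
carry_out(
  translation=[
    [0, 0, 1.4],
    [0, 0, 0.6],
    [0, 0, 0],
    [0, 0, 0],
    [0, 0, 0],
    [0, 0, 0],
    [0, 0, 0],
    [0, 0, -20],
    [0, 0, -30],
    [0, 0, -30],
    [0, 0, -30],
    [0, 0, -30],
  ],
  twist=[
    [0, 0, 0],
    [0, 0, 0],
    [0, 0, 0],
    [0, 0, 0],
    [0, 0, 0],
    [0, 0, 0],
    [0, 0, 0],
    [0, 0, 0],
    [0, 0, 0],
    [0, 0, 0],
    [0, 0, 0],
    [0, 0, 0],
  ],
  gripper=[0, 0, 0, 0.75, 0.75, 0.75, 0.75, 0.75, 0.75, 0.75, 0.75, 0.75],
)

```text
time: 25.97
position: [0.511, -0.0633, 0.2199]
tool_rot: [3.141, -0.0, 1.34]
wrist_force: [-0.5, 0.3, 0.4]
finger_gap: 0.0685
gripper_force: 0.0
```

```bash
cat > sh.py <<'E'
from seg import *
def shaft(P,c,u,zlo,zhi,hw=.008):
    c=np.array(c);u=np.array(u);nn=np.array([-u[1],u[0]])
    for _ in range(4):
        Q=P[(P[...,2]>zlo)&(P[...,2]<zhi)]; e=Q[:,:2]-c; m=(abs(e@nn)<hw)&(abs(e@u)<.135); Q=Q[m];e=e[m]
        vx,vy,x0,y0=cv2.fitLine((Q[:,:2]).astype(np.float32),cv2.DIST_HUBER,0,.0001,.0001).ravel()
        u=np.array([vx,vy])*np.sign(vx*u[0]+vy*u[1]);nn=np.array([-u[1],u[0]])
        c=np.array([x0,y0]); t=(Q[:,:2]-c)@u; c=c+u*(t.max()+t.min())/2
    return np.round(c*1000,1),round(np.degrees(np.arctan2(u[1],u[0])),2),round((t.max()-t.min())*1000,1),np.round(np.percentile(Q[:,2],[50,95]),4)
E
python3 - <<'E'
from sh import *
for n in('top','side'):
    p=ctrl.camera_params(n);P=world(p,np.load(n+'0.npz')['d'])
    print(n,shaft(P,[.659,.171],[np.cos(1.35),np.sin(1.35)],.008,.03))
    p,im,d=cam(n);P=world(p,d)
    Q=near(P,np.array((.5135,-.055)),.05,.08,.118);print(n,'high V',len(Q),len(Q) and rect(Q))
    Q=near(P,np.array((.4785,-.2085)),.05,.08,.118);print(n,'low V',len(Q),len(Q) and rect(Q))
E
python3 plan.py 659 172 215 77.5
```

```text
top (array([658.5, 182.4]), np.float64(77.39), np.float64(237.4), array([0.0201, 0.0247]))
top high V 0 0
top low V 76 [ 474.1 -228.4   15.3   52.1   -4. ]
side (array([665.8, 182.4]), np.float64(78.2), np.float64(236.0), array([0.0182, 0.0242]))
side high V 305 [514.3 -54.8  52.1  57.  -14.2]
side low V 312 [ 478.5 -205.1   50.1   60.6  -12.2]
t 26.07 p [514.3 -63.8 223.8] yaw 76.80 gap 68.6 F [ 0.  -0.2  0.4] q [-0.15  0.22  1.68  0.    1.23  0.08]
n 8 trans [[32.8, 10.9, 1.3], [32.8, 10.9, 1.2], [32.8, 11.0, 1.2], [32.8, 11.0, 1.2], [32.8, 11.1, 1.2], [32.7, 11.1, 1.2], [32.7, 11.2, 1.1], [32.7, 11.2, 1.1]] twist [0.08, -0.01, -0.09]
```

Emit:
carry_out(
  translation=[
    [34, 10.8, 0],
    [34, 10.8, 0],
    [34, 10.8, 0],
    [34, 10.8, 0],
    [34, 10.8, 0],
    [34, 10.8, 0],
    [34, 10.8, 0],
    [34, 10.8, 0],
    [0, 0, 30],
    [0, 0, 30],
    [0, 0, 0],
    [0, 0, 0],
  ],
  twist=[
    [0, 0, 0],
    [0, 0, 0],
    [0, 0, 0],
    [0, 0, 0],
    [0, 0, 0],
    [0, 0, 0],
    [0, 0, 0],
    [0, 0, -0.7],
    [0, 0, 0],
    [0, 0, 0],
    [0, 0, 0],
    [0, 0, 0],
  ],
  gripper=[0.75, 0.75, 0.75, 0.75, 0.75, 0.75, 0.75, 0.75, 0.75, 0.75, 0.75, 0.75],
)

```text
time: 27.07
position: [0.6561, 0.1814, 0.1561]
tool_rot: [-3.137, 0.002, 1.353]
wrist_force: [-0.8, 0.3, 0.6]
finger_gap: 0.0683
gripper_force: 0.0
```

```bash
python3 plan.py 661 182.4 40 77.5;  python3 - <<'E'
from sh import *
for n in('top','side'):
    p,im,d=cam(n);P=world(p,d)
    Q=near(P,np.array((.5135,-.055)),.05,.085,.118);print(n,'high V',len(Q),len(Q) and rect(Q))
    Q=near(P,np.array((.4785,-.2085)),.05,.085,.118);print(n,'low V',len(Q),len(Q) and rect(Q))
    if n=='top': cv2.imwrite('pics/top2.png',cv2.resize(im[70:250,100:380],(800,514),interpolation=cv2.INTER_CUBIC))
    P0=world(p,np.load(n+'0.npz')['d'])
    print(n,shaft(P0,[.661,.182],[np.cos(1.353),np.sin(1.353)],.0195,.028,.012))
E
```

```text
t 27.07 p [656.1 181.4 156.1] yaw 77.51 gap 68.3 F [-0.8  0.3  0.6] q [0.25 0.53 1.38 0.   1.24 0.47]
n 4 trans [[0.6, 1.3, 29.0], [0.6, 1.3, 29.0], [0.5, 1.2, 29.0], [0.5, 1.2, 29.0]] twist [-0.07, 0.03, 0.0]
top high V 339 [512.3 -56.7  50.   55.3 -12.9]
top low V 340 [ 478.8 -208.    51.3   52.3  -12.6]
top (array([661.1, 184.7]), np.float64(77.72), np.float64(229.8), array([0.0216, 0.0251]))
side high V 284 [512.9 -54.7  51.2  58.9 -11.7]
side low V 296 [ 478.2 -205.1   50.4   57.3  -13. ]
side (array([662.4, 183.1]), np.float64(79.79), np.float64(228.9), array([0.0215, 0.0253]))
```

View pics/top2.png

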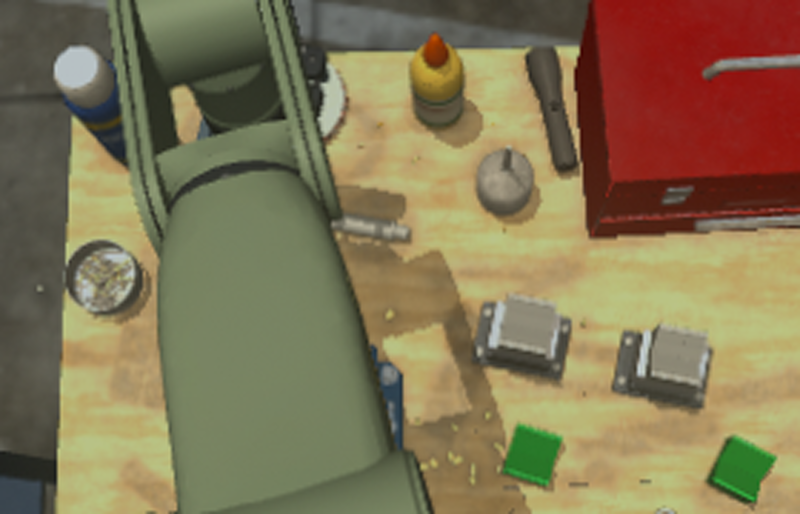

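Emit:
carry_out(
  translation=[
    [0.8, 1.3, 29],
    [0.8, 1.3, 29],
    [0.8, 1.2, 29],
    [0.8, 1.2, 29],
    [0, 0, 0],
    [0, 0, 0],
    [0, 0, 0],
  ],
  twist=[
    [0, 0, 0],
    [0, 0, 0],
    [0, 0, 0],
    [0, 0, 0],
    [0, 0, 0],
    [0, 0, 0],
    [0, 0, 0],
  ],
  gripper=[0.75, 0.75, 0.75, 0.75, 0.75, 0.75, 0.75],
)

```text
time: 27.75
position: [0.665, 0.184, 0.0456]
tool_rot: [3.137, -0.002, 1.352]
wrist_force: [0.7, 0.2, 0.5]
finger_gap: 0.0684
gripper_force: 0.0
```

```bash
python3 plan.py 661 183 3 77.7
```

```text
t 27.75 p [665.  184.   45.6] yaw 77.47 gap 68.4 F [0.7 0.2 0.5] q [0.25 0.62 1.5  0.   1.02 0.47]
n 2 trans [[-1.0, -1.9, 21.3], [-0.9, -1.9, 21.3]] twist [0.13, -0.07, -0.11]
```

Emit:
carry_out(
  translation=[
    [-1, -1.9, 20],
    [-0.6, -1, 15],
    [0, 0, 5],
    [0, 0, 0],
    [0, 0, 0],
    [0, 0, 0],
  ],
  twist=[
    [0, 0, -0.2],
    [0, 0, 0],
    [0, 0, 0],
    [0, 0, 0],
    [0, 0, 0],
    [0, 0, 0],
  ],
  gripper=[0.75, 0.75, 0.75, 0.75, 0.75, 0.75],
)

```text
time: 28.25
position: [0.6613, 0.1832, 0.0046]
tool_rot: [3.138, -0.002, 1.356]
wrist_force: [-0.2, 0.4, -0.3]
finger_gap: 0.0686
gripper_force: 0.0
```

Emit:
carry_out(
  translation=[
    [0, 0, 0],
    [0, 0, 0],
    [0, 0, 0],
    [0, 0, 0],
    [0, 0, 0],
    [0, 0, 0],
    [0, 0, 0],
    [0, 0, 0],
    [0, 0, 0],
    [0, 0, 0],
    [0, 0, 0],
    [0, 0, 0],
  ],
  twist=[
    [0, 0, 0],
    [0, 0, 0],
    [0, 0, 0],
    [0, 0, 0],
    [0, 0, 0],
    [0, 0, 0],
    [0, 0, 0],
    [0, 0, 0],
    [0, 0, 0],
    [0, 0, 0],
    [0, 0, 0],
    [0, 0, 0],
  ],
  gripper=[0, 0, 0, 0, 0, 0, 0, 0, 0, 0, 0, 0],
  force=40,
)

```text
time: 29.25
position: [0.6602, 0.1828, 0.0026]
tool_rot: [3.141, -0.0, 1.356]
wrist_force: [1.8, -1.2, -0.1]
finger_gap: 0.0213
gripper_force: 40.0
```

```bash
python3 plan.py 661 183 180 77.7 496 -131.5 180 77.1
```

```text
t 29.25 p [660.2 182.8   2.6] yaw 77.71 gap 21.3 F [ 1.8 -1.2 -0.1] q [ 0.25  0.66  1.54 -0.    0.93  0.47]
n 5 trans [[0.1, 0.2, -35.5], [0.1, 0.2, -35.5], [0.1, 0.2, -35.5], [0.1, 0.2, -35.5], [0.1, 0.1, -35.5]] twist [0.01, -0.0, 0.0]
n 10 trans [[-34.2, -9.4, -0.0], [-34.3, -9.4, -0.0], [-34.3, -9.3, -0.0], [-34.3, -9.3, -0.0], [-34.3, -9.3, -0.0], [-34.3, -9.2, -0.0], [-34.3, -9.2, -0.0], [-34.3, -9.2, -0.0], [-34.3, -9.1, -0.0], [-34.3, -9.1, -0.0]] twist [0.0, -0.0, 0.06]
```

Emit:
carry_out(
  translation=[
    [0, 0, -25],
    [0, 0, -35],
    [0, 0, -37],
    [0, 0, -40],
    [0, 0, -40],
    [-34.2, -9.4, 0],
    [-34.3, -9.4, 0],
    [-34.3, -9.3, 0],
    [-34.3, -9.3, 0],
    [-34.3, -9.3, 0],
    [-34.3, -9.2, 0],
    [-34.3, -9.2, 0],
  ],
  twist=[
    [0, 0, 0],
    [0, 0, 0],
    [0, 0, 0],
    [0, 0, 0],
    [0, 0, 0],
    [0, 0, 0],
    [0, 0, 0],
    [0, 0, 0],
    [0, 0, 0],
    [0, 0, 0],
    [0, 0, 0],
    [0, 0, 0],
  ],
  gripper=[0, 0, 0, 0, 0, 0, 0, 0, 0, 0, 0, 0],
)

```text
time: 30.25
position: [0.5424, -0.0388, 0.178]
tool_rot: [-3.137, 0.0, 1.356]
wrist_force: [0.0, -1.4, -4.5]
finger_gap: 0.0212
gripper_force: 40.0
```

Emit:
carry_out(
  translation=[
    [-34.3, -9.2, 0],
    [-34.3, -9.1, 0],
    [-33, -8.6, 0],
    [0, 0, 20],
    [0, 0, 20],
    [0, 0, 10],
    [0, 0, 0],
    [0, 0, 0],
    [0, 0, 0],
    [0, 0, 0],
    [0, 0, 0],
  ],
  twist=[
    [0, 0, 0.2],
    [0, 0, 0.2],
    [0, 0, 0],
    [0, 0, 0],
    [0, 0, 0],
    [0, 0, 0],
    [0, 0, 0],
    [0, 0, 0],
    [0, 0, 0],
    [0, 0, 0],
    [0, 0, 0],
  ],
  gripper=[0, 0, 0, 0, 0, 0, 0, 0, 0, 0, 0],
)

```text
time: 31.17
position: [0.4975, -0.131, 0.1303]
tool_rot: [3.14, -0.0, 1.35]
wrist_force: [0.3, -0.3, -4.5]
finger_gap: 0.0209
gripper_force: 40.0
```

```bash
python3 plan.py 495.8 -131.5 94 77.2;  python3 - <<'E'
from sh import *
for n in('side',):
    p,im,d=cam(n);P=world(p,d)
    cv2.imwrite('pics/side2.png',cv2.resize(im[150:290,130:330],(800,560),interpolation=cv2.INTER_CUBIC))
E
```

```text
t 31.17 p [ 497.5 -131.   130.3] yaw 77.34 gap 20.9 F [ 0.3 -0.3 -4.5] q [-0.28  0.3   1.83  0.    1.02 -0.06]
n 2 trans [[-0.4, -0.8, 18.2], [-0.4, -0.8, 18.2]] twist [0.05, -0.0, 0.07]
```

View pics/side2.png

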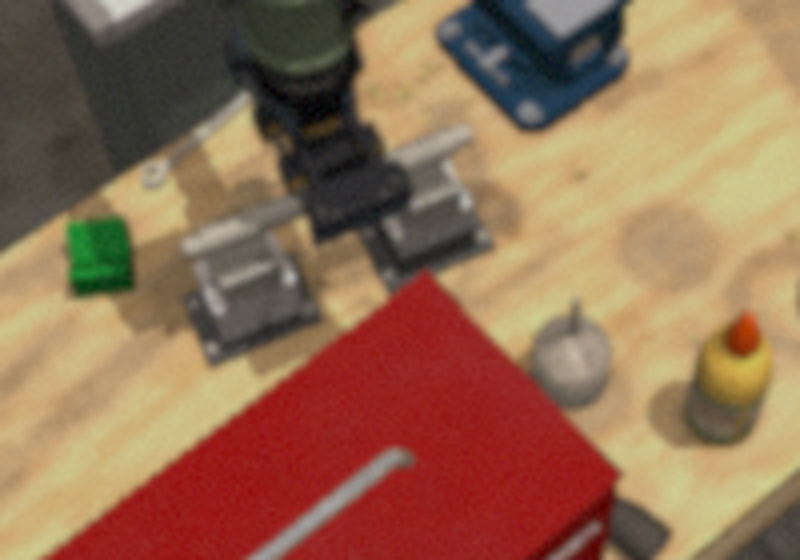

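The side view shows the shaft held above both V-blocks, its ends at about (190,245) and (465,135), overhanging about equally. Now I lower it.

Emit:
carry_out(
  translation=[
    [-0.5, -0.8, 12],
    [0, -0.6, 8],
    [0, 0, 6],
    [0, 0, 0],
    [0, 0, 0],
    [0, 0, 0],
    [0, 0, 0],
  ],
  twist=[
    [0, 0, 0],
    [0, 0, 0],
    [0, 0, 0],
    [0, 0, 0],
    [0, 0, 0],
    [0, 0, 0],
    [0, 0, 0],
  ],
  gripper=[0, 0, 0, 0, 0, 0, 0],
)

```text
time: 31.8
position: [0.4958, -0.1315, 0.1039]
tool_rot: [3.141, -0.0, 1.349]
wrist_force: [-1.2, -0.6, -4.7]
finger_gap: 0.0211
gripper_force: 40.0
```

```bash
python3 plan.py 495.8 -131.5 94 77.2
```

```text
t 31.80 p [ 495.8 -131.5  103.9] yaw 77.30 gap 21.1 F [-1.2 -0.6 -4.7] q [-0.28  0.32  1.87  0.    0.95 -0.06]
n 1 trans [[-0.0, -0.0, 9.9]] twist [0.06, -0.0, 0.1]
```

Emit:
carry_out(
  translation=[
    [0, 0, 5],
    [0, 0, 3],
    [0, 0, 0],
    [0, 0, 0],
    [0, 0, 0],
  ],
  twist=[
    [0, 0, 0],
    [0, 0, 0],
    [0, 0, 0],
    [0, 0, 0],
    [0, 0, 0],
  ],
  gripper=[0, 0, 0, 0, 0],
)

```text
time: 32.22
position: [0.4954, -0.1314, 0.0954]
tool_rot: [-3.141, -0.0, 1.349]
wrist_force: [-0.4, -0.3, -4.8]
finger_gap: 0.0211
gripper_force: 40.0
```

Emit:
carry_out(
  translation=[
    [0, 0, 1],
    [0, 0, 0.5],
    [0, 0, 0],
    [0, 0, 0],
    [0, 0, 0],
  ],
  twist=[
    [0, 0, 0],
    [0, 0, 0],
    [0, 0, 0],
    [0, 0, 0],
    [0, 0, 0],
  ],
  gripper=[0, 0, 0, 0, 0],
)

```text
time: 32.63
position: [0.4955, -0.1314, 0.0941]
tool_rot: [3.141, -0.0, 1.349]
wrist_force: [0.8, 0.3, -4.0]
finger_gap: 0.0212
gripper_force: 40.0
```

Emit:
carry_out(
  translation=[
    [0, 0, 0.5],
    [0, 0, 0.5],
    [0, 0, 0],
    [0, 0, 0],
  ],
  twist=[
    [0, 0, 0],
    [0, 0, 0],
    [0, 0, 0],
    [0, 0, 0],
  ],
  gripper=[0, 0, 0, 0],
)

```text
time: 32.97
position: [0.4958, -0.1314, 0.0934]
tool_rot: [3.14, -0.0, 1.349]
wrist_force: [1.2, -0.3, -0.2]
finger_gap: 0.0211
gripper_force: 40.0
```

Emit:
carry_out(
  translation=[
    [0, 0, 0.5],
    [0, 0, 0.3],
    [0, 0, 0],
    [0, 0, 0],
  ],
  twist=[
    [0, 0, 0],
    [0, 0, 0],
    [0, 0, 0],
    [0, 0, 0],
  ],
  gripper=[0, 0, 0, 0],
)

```text
time: 33.3
position: [0.4959, -0.1315, 0.0931]
tool_rot: [3.14, -0.0, 1.348]
wrist_force: [-1.5, 0.4, 5.1]
finger_gap: 0.0211
gripper_force: 40.0
```

Contact comes at the expected height (93.2 mm) and the weight is carried. Release and rise.

Emit:
carry_out(
  translation=[
    [0, 0, 0],
    [0, 0, 0],
    [0, 0, 0],
    [0, 0, 0],
    [0, 0, 0],
    [0, 0, -15],
    [0, 0, -25],
    [0, 0, -30],
    [0, 0, -30],
    [0, 0, -30],
    [0, 0, 0],
  ],
  twist=[
    [0, 0, 0],
    [0, 0, 0],
    [0, 0, 0],
    [0, 0, 0],
    [0, 0, 0],
    [0, 0, 0],
    [0, 0, 0],
    [0, 0, 0],
    [0, 0, 0],
    [0, 0, 0],
    [0, 0, 0],
  ],
  gripper=[0.5, 0.5, 0.5, 0.5, 0.5, 0.5, 0.5, 0.5, 0.5, 0.5, 0.5],
)

```text
time: 34.22
position: [0.4986, -0.1323, 0.2281]
tool_rot: [3.13, 0.001, 1.349]
wrist_force: [1.8, 0.6, 0.4]
finger_gap: 0.0456
gripper_force: 0.0
```

Emit:
carry_out(
  translation=[
    [34, -9, 0],
    [34, -9, 0],
    [34, -9, 0],
    [34, -9, 0],
    [34, -9, 0],
    [34, -9, 0],
    [34, -9, 0],
    [34, -9, 0],
    [34, -9, 0],
    [34, -9, 0],
    [0, 0, 0],
    [0, 0, 0],
  ],
  twist=[
    [0, 0, 0],
    [0, 0, 0],
    [0, 0, 0],
    [0, 0, 0],
    [0, 0, 0],
    [0, 0, 0],
    [0, 0, 0],
    [0, 0, 0],
    [0, 0, 0],
    [0, 0, 0],
    [0, 0, 0],
    [0, 0, 0],
  ],
  gripper=[0.5, 0.5, 0.5, 0.5, 0.5, 0.5, 0.5, 0.5, 0.5, 0.5, 0.5, 0.5],
)

```text
time: 35.22
position: [0.4818, 0.2213, 0.2214]
tool_rot: [-3.141, 0.001, 1.353]
wrist_force: [-0.5, -1.4, -0.4]
finger_gap: 0.0455
gripper_force: 0.0
```

```bash
python3 plan.py;  python3 - <<'E'
from sh import *
o=[]
for n in('top','side'):
    p,im,d=cam(n);P=world(p,d)
    print(n,shaft(P,[.496,-.1315],[np.cos(1.347),np.sin(1.347)],.100,.125,.012))
    for nm,c in(('high',(.5135,-.055)),('low',(.4785,-.2085))):
        print(nm,rect(near(P,np.array(c),.045,.092,.118)))
    k=im[140:260,230:390] if n=='top' else im[160:280,150:310]
    o.append(cv2.resize(k,(400,300),interpolation=cv2.INTER_CUBIC))
cv2.imwrite('pics/end.png',np.hstack(o))
E
```

```text
t 35.22 p [481.8 221.3 221.4] yaw 77.50 gap 45.5 F [-0.5 -1.4 -0.4] q [ 0.41  0.25  1.65 -0.    1.25  0.63]
top (array([ 493.6, -130.9]), np.float64(77.18), np.float64(241.2), array([0.1105, 0.1147]))
high [512.2 -55.9  54.2  86.6  76.7]
low [ 478.8 -207.4   52.2   85.6   76.8]
side (array([ 499.2, -129.8]), np.float64(76.83), np.float64(239.7), array([0.1088, 0.114 ]))
high [515.2 -57.3  68.3  73.4 -63.6]
low [ 478.6 -205.6   57.8   82.7   80.1]
```

View pics/end.png

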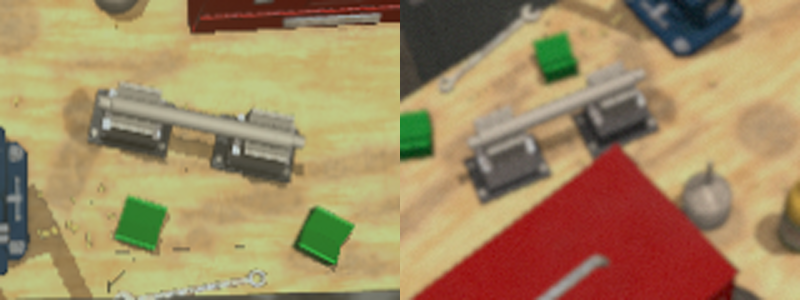

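The shaft lies in both grooves, level, with its top at about 113 mm and its middle between the stands. In the picture its ends are at (105,102) and (300,142). The gripper is clear, so I hand it in.

```bash
python3 -c "
from workcell import ctrl
print(ctrl.finish_job())"
```

```text
the job is handed in; nothing more can be done
None
```

The shaft lies level in both V-blocks, centred to within about 2 mm between the stands, with the packing blocks and V-blocks set in the order asked; the oil can, tin, tape measure and green look-alikes were not touched, and the job was handed in at about 35 s.

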